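Load and lock the slide-box carrier

ROBOT

A 6-joint arm with a two-finger parallel gripper is mounted at the origin on a cart in front of the work surface, level with it; the furniture and walls round the work are solid. World frame = base frame: x ahead of the robot, y to its left, z up, the work surface at z = 0. Lengths are in m, angles in rad, forces in N, time in s.
With the tool pointing down it reaches from about 0.425 to 0.95 m from the base axis. Payload 3.5 kg.
Tool frame: the origin (TCP) lies on the centre line of the jaws, within the pads' length; the fingertips stand 17 mm ahead of it and the grasp point (between the pads) lies 2 mm behind it; z points along the fingers, y is the line along which they close (so a half turn about z gives the same grasp; the last joint's range is limited). The gripper opens to 85 mm and grips with 20 to 120 N. Pads are 22 mm wide; open, the fingers measure 114 mm over their backs; the gripper's body (76 mm by 85 mm) begins 54 mm behind the grasp point. The pads swing forward as they close: fully open they stand 13 mm farther back than shut.
Start: joints at [1.162, 0.286, 1.577, -0, 1.279, -0.15], TCP at [0.173, 0.653, 0.248] pointing down, gripper open.
Joint ranges: [-2.77, 2.77], [-0.9, 2.22], [0.21, 2.48], [-1.53, 4.67], [0.24, 2.81], [-2.84, 2.84]. Speed limits (rad/s): [2.79, 2.79, 3.14, 3.14, 3.14, 3.14].

INTERFACE

Orientations are given as a unit quaternion [x, y, z, w].
In Python, from plant import ctrl gives the robot as it stands. The module is installed in compiled form; this text tells all that it offers.
- The arm moves only by the tool drive_tool, never from a script. Its argument "moves" is a list of rows, each a list of 3 entries, a list of its own where there are three numbers: the turn, a rotation vector about the tool's x, y, z in rad, then the shift along the tool's x, y, z in m, then the finger opening in m, from 0 to 0.0854. A call has 1 to 5 rows; each row shifts and turns the commanded pose from where the row before left it, along the tool's axes as they then stand; what a row does not reach is not made up. A row lasts 1/8 s, in which the tool goes at most 62.5 mm and 10.7 degrees, less where a joint would pass 70% of its speed; a pose out of reach is approached as far as the arm can. A call with a gripper value outside its range is refused whole. The fingers move at their own pace and stop on an object; "grip_force" is the grip in N (left out, the last holds). Time passes only in rows, so rows that do not move let the fingers close. It gives the time, the measured TCP pose, the force, the opening and the grip force at its end, in the units of the state.
- ctrl.get_state(): the state, without advancing time (a new reading comes with each control period).
- ctrl.read_camera(name): name is "scene" or "top" or "wrist"; returns a dict with "image" (420x560x3 uint8, red, green, blue), "fx", "fy", "cx", "cy" (pixels), "R" (3x3) and "t" (3): a world point X has camera coordinates R X + t. Camera axes: x right, y down, z forward; pixel columns grow to the right and rows downward; lengths in m; the calibration is good to about 2 mm. A picture is of the moment at which its call begins. There is no depth.
- ctrl.sign_off(): hands the job in; it is judged then, once.
The state is a dict: "time": time; "qpos": joint angles; "dq": joint speeds; "joint_efforts": joint torques, N m; "eef_pos": TCP position; "tcp_rot": TCP orientation; "contact_force": force on the tool from outside, world axes, zero at the start; "wrist_torque": the same for the moment, N m; "opening": opening from 0.0 (shut) to 1.0 (fully open); "finger_force": force on a finger pad.
Only numpy, scipy, OpenCV 4.12 (cv2) and the standard library are available. Lean on these libraries where they do the work, as an engineer would, in place of code of your own. Each camera call takes 0.05 s, during which the arm holds its last target. There are 200 camera calls.

TASK

Load the slide-box carrier: pull its knob fully out to release the bolt, lift the cover off and stand it upright on the worktop clear of the carrier, then stack every slide box on the carrier, deep boxes below flat ones, each seated flat with its base recess over the lugs below. Put the cover on the top box in the same way and only then push the knob fully home, letting go of everything and leaving the other things on the bench undisturbed.

Things in the scene. Friction and masses are not known exactly. Their poses are not given: they have to be found in the camera images.
- deep_box0_mid (a point): Centre (half-way up, lugs not counted) of a deep slide box: white with grey lid and base, 240 g, 60 (x) x 96 (y) x 56 mm high, z up; may be absent. Lid lugs: two, round, tapered, 20 mm across, 8 mm high, at y = +-28 mm. Base: open recess 24 x 80 mm, 12.5 deep, fits over the lugs below with 2 mm play; seated, the underside lies flat on the lid or deck below. Half turn alike.
- deep_box1_mid (a point): Centre (half-way up, lugs not counted) of a deep slide box: white with grey lid and base, 240 g, 60 (x) x 96 (y) x 56 mm high, z up; may be absent. Lid lugs: two, round, tapered, 20 mm across, 8 mm high, at y = +-28 mm. Base: open recess 24 x 80 mm, 12.5 deep, fits over the lugs below with 2 mm play; seated, the underside lies flat on the lid or deck below. Half turn alike.
- flat_box0_mid (a point): Centre (half-way up, lugs not counted) of a flat slide box: white with grey lid and base, 180 g, 60 (x) x 96 (y) x 40 mm high, z up; may be absent. Lid lugs: two, round, tapered, 20 mm across, 8 mm high, at y = +-28 mm. Base: open recess 24 x 80 mm, 12.5 deep, fits over the lugs below with 2 mm play; seated, the underside lies flat on the lid or deck below. Half turn alike.
- flat_box1_mid (a point): Centre (half-way up, lugs not counted) of a flat slide box: white with grey lid and base, 180 g, 60 (x) x 96 (y) x 40 mm high, z up; may be absent. Lid lugs: two, round, tapered, 20 mm across, 8 mm high, at y = +-28 mm. Base: open recess 24 x 80 mm, 12.5 deep, fits over the lugs below with 2 mm play; seated, the underside lies flat on the lid or deck below. Half turn alike.
- cover_mid (a point): Centre of the carrier's cover, 25 mm above its underside: grey plate 60 (x) x 96 (y) x 18.5 mm with a black grip bar on it, 20 (x) x 64 (y) mm, top at 50 mm. 160 g, z up, no lugs; same base recess as the boxes, so it seats on deck or box lid alike; half turn alike. At the start it sits locked on the empty carrier.
- carrier_deck (a point): Centre of the carrier's deck top, 20 mm above the worktop: fixed grey slab 88 (x) x 120 (y) mm, z up, -x its front. Has two lugs like the lids'. Bolt housing in front at y = +30 mm: 53 to 93 mm out, 22 wide, 16 above the deck. With the knob home the bolt reaches 12 mm into the base of what sits on the deck: it cannot be lifted, and nothing can be seated there.
- knob_grip (a point): Centre of the round black pull knob, 32 mm across, 27 mm long, on the bolt along the carrier's x axis, 27.5 mm above the worktop; axes as the carrier's. Home, it is 111 mm in front (-x) of the deck centre and 30 mm to its +y; it moves with the knob. Can be gripped from above across y.
- knob (a joint): Travel of the pull knob: 0 fully home (bolt in), 0.026 m fully out to its stop, toward the carrier's -x. A click detent is passed about 14 mm out; it takes about 5 N either way. It stays where it is left.
- specimen_cup_b: Bystander: specimen cup with orange lid, 60 mm across, 64 mm high; origin under its centre.
- oil_bottle: Bystander: small brown bottle, 27 mm across, 60 mm high, by the microscope; origin under its centre.
- tally_counter: Bystander: small round tally counter, the one behind the slide boxes (not the one by the microscope), 62 x 72 mm, 25 mm high; origin under its centre.

How it is judged:
By the outcome, as a careful person would: the job done as asked, in the order asked, and still so for the second after the job is handed in, with the robot touching nothing.
Of deep_box0, deep_box1, flat_box0, flat_box1 only 2 to 4 are there at a start; the rules pass over those that are not, and their reading is None.
At some moment in a run one of deep_box0, deep_box1, flat_box0, flat_box1 may be knocked a few centimetres aside while the robot is not near it.
It also fails if it takes over 210 s, if anything falls off the work surface, if the arm or the gripper's body presses on something with over 40 N, if the wrist force passes 120 N, or if a joint passes its speed limit or range.

## Working session

There is one attempt and no reset: what is moved stays moved. The work goes in short steps, Python scripts to look and compute and a tool call to move; the robot and the scene stay as the last step left them, time stands still between calls to the robot, and variables do not carry over. Pictures are saved under pics/ and viewed, at most 18 in all, crops included, and the job is handed in when it is done.

Besides the shell and the picture viewer there is one more tool, called after ">>>" as name([rows], argument=value, ...), one row to a line, values as JSON. drive_tool: Moves the arm, as the interface text tells. Its arguments: {"type":"object","properties":{"moves":{"type":"array","items":{"type":"array"}},"grip_force":{"type":"number"}},"required":["moves"]}

```bash
mkdir -p pics
cat > h.py <<'E'
import numpy as np, cv2
from plant import ctrl
def cam(n,save=None):
    c=ctrl.read_camera(n); c['R']=np.array(c['R']);c['t']=np.array(c['t'])
    if save: cv2.imwrite('pics/'+save+'.png',c['image'][:,:,::-1])
    return c
def ray(c,u,v,z):
    d=c['R'].T@np.array([(u-c['cx'])/c['fx'],(v-c['cy'])/c['fy'],1.]); o=-c['R'].T@c['t']
    return o+d*(z-o[2])/d[2]
def proj(c,X):
    p=c['R']@np.array(X)+c['t']; return np.array([c['fx']*p[0]/p[2]+c['cx'],c['fy']*p[1]/p[2]+c['cy']])
E
python3 - <<'E'
from h import *
for n in ['top','scene']:
    c=cam(n,n+'0'); print(n,-c['R'].T@c['t'],c['R'][2],c['fx'])
s=ctrl.get_state();print({k:np.round(v,3).tolist() for k,v in s.items()})
E
```

```text
top [0.37833478 0.25647246 1.20183653] [ 0.17114975  0.01760721 -0.98508769] 487.2845552993258
scene [0.0480659  1.11933035 0.48162322] [ 0.48177252 -0.78309506 -0.39326501] 419.1217472304429
{'time': 0.1, 'qpos': [1.162, 0.287, 1.578, -0.0, 1.279, -0.15], 'dq': [-0.001, -0.003, -0.004, -0.0, 0.002, 0.0], 'joint_efforts': [0.001, -40.73, -29.37, -0.0, 0.003, 0.0], 'eef_pos': [0.173, 0.652, 0.247], 'tcp_rot': [0.129, 0.992, -0.001, -0.0], 'contact_force': [0.271, 0.391, 0.819], 'wrist_torque': [-0.012, 0.017, -0.022], 'finger_force': 0.0, 'opening': 1.004}
```

View pics/top0.png

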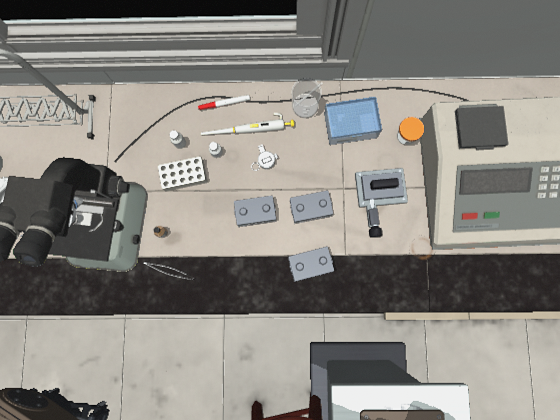

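View pics/scene0.png

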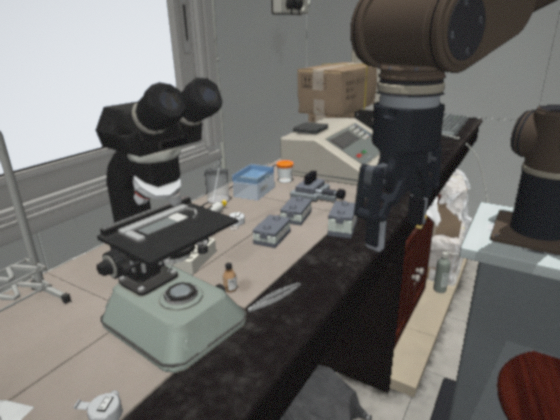

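Run:
```python
from h import *
t=cv2.imread('pics/top0.png')[150:290,225:425]; cv2.imwrite('pics/tc.png',cv2.resize(t,None,fx=4,fy=4,interpolation=cv2.INTER_CUBIC))
t=cv2.imread('pics/scene0.png')[160:255,240:370]; cv2.imwrite('pics/sc.png',cv2.resize(t,None,fx=6,fy=6,interpolation=cv2.INTER_CUBIC))
```

```text
(no output)
```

View pics/tc.png

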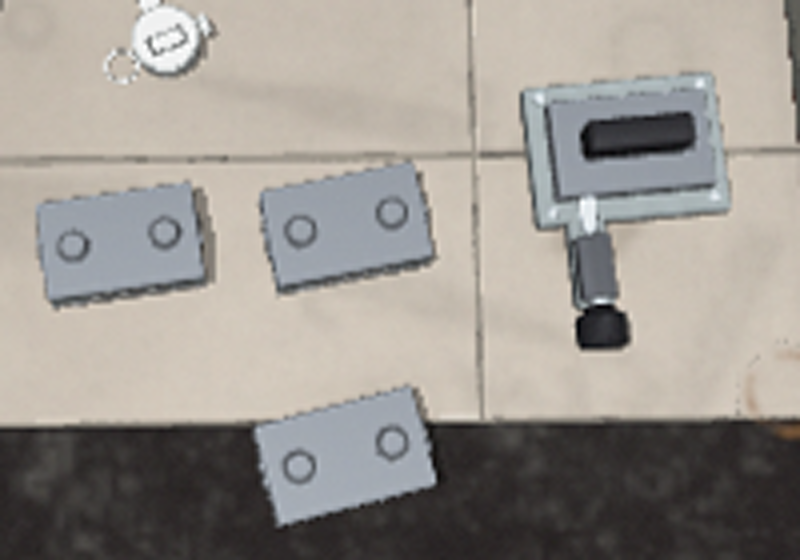

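View pics/sc.png

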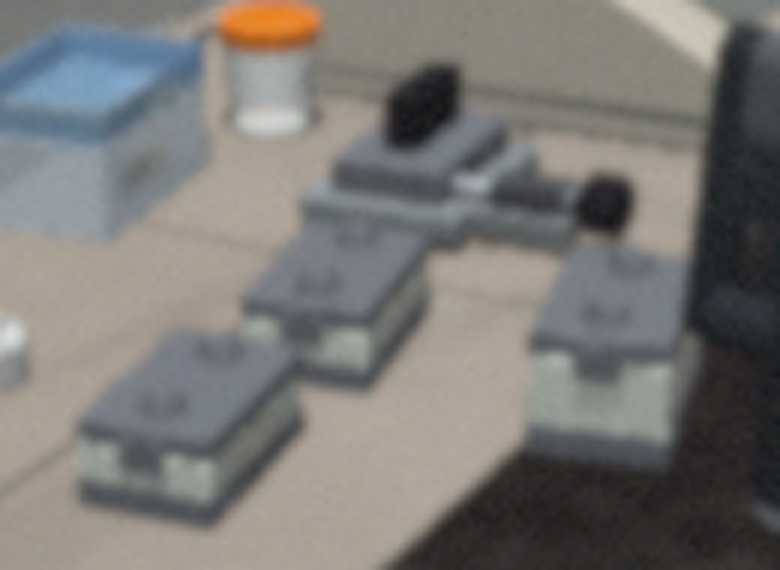

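Run:
```python
from h import *
c=cam('top'); s=cam('scene')
T=lambda x,y:(225+(x+.5)/4-.5,150+(y+.5)/4-.5); S=lambda x,y:(240+(x+.5)/6-.5,160+(y+.5)/6-.5)
P=lambda c:np.c_[np.diag([c['fx'],c['fy'],1])@np.c_[np.eye(3)]@np.c_[c['R'],c['t']]]
def Pm(c): return np.array([[c['fx'],0,c['cx']],[0,c['fy'],c['cy']],[0,0,1]])@np.c_[c['R'],c['t']]
def tri(a,b):
    X=cv2.triangulatePoints(Pm(c),Pm(s),np.array(a,float),np.array(b,float)); return (X[:3]/X[3]).ravel().round(4)
for n,L,L2,z in [('flatL',[(73,246),(165,232)],[(163,400),(220,345)],.048),('flatR',[(300,231),(392,213)],[(319,280),(357,232)],.048),('deep',[(299,466),(392,443)],[(606,310),(632,260)],.064)]:
    p=[ray(c,*T(*q),z) for q in L]; d=p[0]-p[1]
    print(n,(p[0]+p[1])/2,np.linalg.norm(d),'yaw',np.degrees(np.arctan2(-d[0],d[1])),[tri(T(*a),S(*b)) for a,b in zip(L,L2)])
p=[ray(c,*T(*q),.02) for q in [(522,90),(714,72),(730,210),(540,228)]]
print('deck',np.mean(p,0),[np.linalg.norm(p[i]-p[i-1]).round(4) for i in range(4)]);
d=p[0]-p[1]+p[3]-p[2]; print('yaw',np.degrees(np.arctan2(-d[0],d[1])))
d=p[0]-p[3]+p[1]-p[2]; print('yaw',np.degrees(np.arctan2(d[1],d[0])))
p=[ray(c,*T(*q),.0385) for q in [(548,101),(712,82),(719,183),(557,197)]]; print('cover',np.mean(p,0))
d=p[0]-p[1]+p[3]-p[2]; print('yaw',np.degrees(np.arctan2(-d[0],d[1])))
print('bar',ray(c,*T(638,134),.07)); print('knobtop',ray(c,*T(601,325),.040))
for n,q,z in [('cup',(411,128),.064),('bottle',(161,231),.06),('tally',(266,157),.025)]: print(n,ray(c,*q,z))
```

```text
flatL [0.56448276 0.33714784 0.048     ] 0.055837308248617934 yaw 8.123870186722622 [array([0.5604, 0.3647, 0.0423]), array([0.5682, 0.3092, 0.0426])]
flatR [0.57328163 0.20085029 0.048     ] 0.05627983788582805 yaw 10.566331079071814 [array([0.5676, 0.2276, 0.0419]), array([0.5782, 0.1723, 0.0432])]
deep [0.43395651 0.20453761 0.064     ] 0.055569752351803926 yaw 13.268354471397116 [array([0.4269, 0.2311, 0.0582]), array([0.4394, 0.1766, 0.0583])]
deck [0.62132962 0.0259358  0.02      ] [np.float64(0.0873), np.float64(0.1196), np.float64(0.0871), np.float64(0.1169)]
yaw 4.804518800263821
yaw 4.3684466454608035
cover [0.62307198 0.02473608 0.0385    ]
yaw 5.215573082598652
bar [0.62035987 0.02846605 0.07      ]
knobtop [0.5105496  0.04963307 0.04      ]
cup [ 0.75729305 -0.04368775  0.064     ]
bottle [0.51319553 0.55750712 0.06      ]
tally [0.70016374 0.3098206  0.025     ]
```

>>> drive_tool([
  [[0, 0, -0.173], [0, 0, 0], 0.085],
  [[0, 0, -0.173], [0, 0, 0], 0.085],
  [[0, 0, 0], [-0.018, -0.042, 0], 0.085],
  [[0, 0, 0], [-0.018, -0.042, 0], 0.085],
  [[0, 0, 0], [-0.018, -0.042, 0], 0.085],
], grip_force=40)

```text
time: 0.82
eef_pos: [0.2378, 0.5304, 0.248]
tcp_rot: [-0.044, 0.999, -0.0, -0.0]
contact_force: [0.9, 0.6, 0.7]
opening: 0.996
finger_force: 0.0
```

>>> drive_tool([
  [[0, 0, 0], [-0.018, -0.042, 0], 0.085],
  [[0, 0, 0], [-0.018, -0.042, 0], 0.085],
  [[0, 0, 0], [-0.018, -0.042, 0], 0.085],
  [[0, 0, 0], [-0.018, -0.042, 0], 0.085],
  [[0, 0, 0], [-0.018, -0.042, 0], 0.085],
])

```text
time: 1.45
eef_pos: [0.3458, 0.329, 0.2483]
tcp_rot: [-0.044, 0.999, 0.0, 0.0]
contact_force: [0.2, 0.5, -0.2]
opening: 0.996
finger_force: 0.0
```

>>> drive_tool([
  [[0, 0, 0], [-0.018, -0.042, 0], 0.085],
  [[0, 0, 0], [-0.018, -0.042, 0], 0.085],
  [[0, 0, 0], [-0.018, -0.042, 0], 0.085],
  [[0, 0, 0], [-0.018, -0.042, 0], 0.085],
  [[0, 0, 0], [-0.018, -0.042, 0], 0.085],
])

```text
time: 2.08
eef_pos: [0.4538, 0.1276, 0.2484]
tcp_rot: [-0.044, 0.999, 0.0, 0.0]
contact_force: [-0.2, 0.9, -0.1]
opening: 0.994
finger_force: 0.0
```

>>> drive_tool([
  [[0, 0, 0], [-0.018, -0.042, 0], 0.085],
  [[0, 0, 0], [-0.018, -0.042, 0], 0.085],
  [[0, 0, 0], [0, 0, 0], 0.085],
  [[0, 0, 0], [0, 0, 0], 0.085],
])

```text
time: 2.58
eef_pos: [0.4962, 0.0486, 0.248]
tcp_rot: [-0.043, 0.999, 0.0, -0.0]
contact_force: [-0.5, -0.2, -0.9]
opening: 0.999
finger_force: 0.0
```

```bash
cat >> h.py <<'E'
from scipy.spatial.transform import Rotation as Ro
def plan(x,y,z,yawdeg):
    "move from measured pose to TCP (x,y,z) pointing down, tool y at yaw: turn first, then shift in turned tool axes"
    s=ctrl.get_state(); A=Ro.from_quat(s['tcp_rot']); f=np.radians(yawdeg)
    B=Ro.from_matrix(np.array([[-np.sin(f),np.cos(f),0],[np.cos(f),np.sin(f),0],[0,0,-1]])).as_matrix().T
    B=Ro.from_matrix(np.column_stack([[-np.sin(f),np.cos(f),0],[np.cos(f),np.sin(f),0],[0,0,-1]]))
    p=np.array(s['eef_pos'])
    print('t',round(s['time'],2),'at',p.round(4),'yaw',np.degrees(np.arctan2(A.as_matrix()[1,1],A.as_matrix()[0,1])).round(2),'F',np.round(s['contact_force'],1),'open',round(s['opening'],3),'ff',round(s['finger_force'],1))
    print('  turn',(A.inv()*B).as_rotvec().round(4),'shift',B.inv().apply(np.array([x,y,z])-p).round(4))
E
python3 - <<'E'
from h import *
plan(.509,.048,.15,95)
c=cam('wrist','w0'); print(-c['R'].T@c['t'],c['R'][2])
for X in [(.509,.048,.0435),(.6215,.026,.02)]: print(proj(c,X))
E
```

```text
t 2.58 at [0.4962 0.0486 0.248 ] yaw 94.97 F [-0.5 -0.2 -0.9] open 0.999 ff 0.0
  turn [ 0.0006 -0.0009 -0.0005] shift [-0.0127 -0.0018  0.098 ]
[0.42798286 0.04187714 0.3729411 ] [ 0.27100516  0.02326136 -0.96229679]
[283.90400603 196.40885394]
[260.32536975 272.32251155]
```

View pics/w0.png

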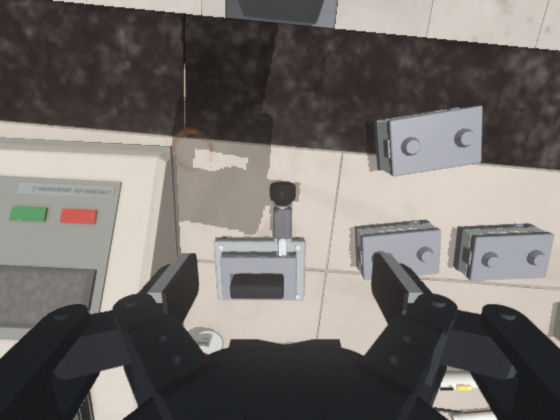

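Run:
```python
from h import *
c=cam('wrist')
print('knob lateral',ray(c,283.3,193,.030))
for q in [(217,239.5),(304.5,238.5)]: print(ray(c,*q,.02))
cy,d=np.radians(5),np.array([.6215,.026,.02])
for o in [(-.044,.06),(-.044,-.06)]: print('pred',proj(c,d+np.array([o[0]*np.cos(cy)-o[1]*np.sin(cy),o[0]*np.sin(cy)+o[1]*np.cos(cy),0])))
g=cv2.cvtColor(c['image'],cv2.COLOR_RGB2GRAY)
m=(g[170:215,255:310]<60).astype(np.uint8); print(cv2.boundingRect(m)); n,l,s,ce=cv2.connectedComponentsWithStats(m); print(s[1:],ce[1:])
plan(.509,.048,.03,95)
```

```text
knob lateral [0.50810682 0.04760422 0.03      ]
[ 0.57937645 -0.0322928   0.02      ]
[0.56810611 0.08021634 0.02      ]
pred [305.46756737 241.71475999]
pred [212.82378796 241.68745509]
(16, 12, 23, 23)
[[ 16  12  21  23 176]
 [ 34  16   5   9  21]
 [ 32  21   1   1   1]
 [ 36  23   1   1   1]
 [ 34  25   1   1   1]
 [ 35  29   2   2   2]
 [ 30  30   1   1   1]] [[22.30113636 21.34659091]
 [36.52380952 19.42857143]
 [32.         21.        ]
 [36.         23.        ]
 [34.         25.        ]
 [35.5        29.5       ]
 [30.         30.        ]]
t 2.67 at [0.496  0.0493 0.2481] yaw 95.07 F [ 0.3 -0.3 -0.8] open 0.998 ff 0.0
  turn [ 0.0003 -0.0005  0.0012] shift [-0.0128 -0.0025  0.2181]
```

>>> drive_tool([
  [[0, 0, 0], [-0.013, -0.001, 0.05], 0.085],
  [[0, 0, 0], [0, 0, 0.05], 0.085],
  [[0, 0, 0], [0, 0, 0.05], 0.085],
  [[0, 0, 0], [0, 0, 0.04], 0.085],
  [[0, 0, 0], [0, 0, 0.028], 0.085],
])

```text
time: 3.3
eef_pos: [0.5081, 0.0499, 0.0284]
tcp_rot: [-0.045, 0.999, 0.0, -0.001]
contact_force: [0.9, -1.2, 0.9]
opening: 0.996
finger_force: 0.0
```

>>> drive_tool([
  [[0, 0, 0], [0, 0, 0], 0.028],
  [[0, 0, 0], [0, 0, 0], 0.028],
  [[0, 0, 0], [0, 0, 0], 0.028],
  [[0, 0, 0], [0, 0, 0], 0.028],
  [[0, 0, 0], [0, 0, 0], 0.028],
])

```text
time: 3.92
eef_pos: [0.5111, 0.0474, 0.0326]
tcp_rot: [-0.044, 0.999, -0.001, 0.002]
contact_force: [-1.6, -5.5, 5.2]
opening: 0.351
finger_force: 39.5
```

>>> drive_tool([
  [[0, 0, 0], [0, 0, 0], 0.02],
  [[0, 0, 0], [0, 0, 0], 0.02],
  [[0, 0, 0], [0, 0, 0], 0.02],
])

```text
time: 4.3
eef_pos: [0.5111, 0.0474, 0.0326]
tcp_rot: [-0.044, 0.999, -0.001, 0.002]
contact_force: [-2.8, -4.2, 5.6]
opening: 0.354
finger_force: 39.5
```

>>> drive_tool([
  [[0, 0, 0], [0.005, 0, 0], 0.02],
  [[0, 0, 0], [0.005, 0, 0], 0.02],
  [[0, 0, 0], [0.005, 0, 0], 0.02],
  [[0, 0, 0], [0.005, 0, 0], 0.02],
  [[0, 0, 0], [0.005, 0, 0], 0.02],
], grip_force=50)

```text
time: 4.92
eef_pos: [0.4874, 0.0455, 0.0327]
tcp_rot: [-0.044, 0.999, -0.001, 0.003]
contact_force: [1.9, -4.6, 5.0]
opening: 0.348
finger_force: 50.3
```

>>> drive_tool([
  [[0, 0, 0], [0.003, 0, 0], 0.02],
  [[0, 0, 0], [0.002, 0, 0], 0.02],
  [[0, 0, 0], [0, 0, 0], 0.02],
  [[0, 0, 0], [0, 0, 0], 0.02],
])

```text
time: 5.42
eef_pos: [0.485, 0.0452, 0.0329]
tcp_rot: [-0.044, 0.999, -0.001, 0.007]
contact_force: [10.0, -3.2, -0.6]
opening: 0.345
finger_force: 49.9
```

>>> drive_tool([
  [[0, 0, 0], [0, 0, 0], 0.085],
  [[0, 0, 0], [0, 0, 0], 0.085],
  [[0, 0, 0], [0, 0, 0], 0.085],
  [[0, 0, 0], [0, 0, 0], 0.085],
  [[0, 0, 0], [0, 0, -0.04], 0.085],
])

```text
time: 6.05
eef_pos: [0.4765, 0.0463, 0.0675]
tcp_rot: [-0.044, 0.999, 0.001, -0.004]
contact_force: [0.3, -0.9, 0.3]
opening: 0.995
finger_force: 0.0
```

>>> drive_tool([
  [[0, 0, 0], [0, 0, -0.05], 0.085],
  [[0, 0, 0], [0, 0, -0.05], 0.085],
  [[0, 0, 0.1745], [0, 0, 0], 0.085],
  [[0, 0, 0.1745], [0, 0, 0], 0.085],
  [[0, 0, 0.1745], [0, 0, 0], 0.085],
])

```text
time: 6.68
eef_pos: [0.4794, 0.046, 0.1703]
tcp_rot: [0.219, 0.976, 0.0, -0.0]
contact_force: [0.1, 0.9, -0.5]
opening: 0.993
finger_force: 0.0
```

>>> drive_tool([
  [[0, 0, 0.1745], [0, 0, 0], 0.085],
  [[0, 0, 0.1745], [0, 0, 0], 0.085],
  [[0, 0, 0.1745], [0, 0, 0], 0.085],
  [[0, 0, 0.1745], [0, 0, 0], 0.085],
  [[0, 0, 0.1745], [0, 0, 0], 0.085],
])

```text
time: 7.3
eef_pos: [0.4794, 0.0461, 0.17]
tcp_rot: [0.611, 0.792, -0.0, -0.0]
contact_force: [-0.2, -0.0, 0.3]
opening: 0.998
finger_force: 0.0
```

>>> drive_tool([
  [[0, 0, 0.1745], [0, 0, 0], 0.085],
  [[0, 0, 0], [0, 0, 0], 0.085],
  [[0, 0, 0], [0, 0, 0], 0.085],
])

```text
time: 7.68
eef_pos: [0.4796, 0.046, 0.1702]
tcp_rot: [0.675, 0.738, -0.0, -0.0]
contact_force: [-0.4, -0.9, -0.7]
opening: 0.992
finger_force: 0.0
```

Run:
```python
from h import *
plan(.620,.026,.060,5)
c=cam('top'); T=c['image'][150:290,225:425]; cv2.imwrite('pics/t1.png',cv2.resize(T[:,:,::-1],None,fx=4,fy=4,interpolation=cv2.INTER_CUBIC))
w=cam('wrist','w1')
```

```text
t 7.67 at [0.4796 0.046  0.1702] yaw 5.15 F [-0.4 -0.9 -0.7] open 0.992 ff 0.0
  turn [-0.0003 -0.0001  0.0027] shift [-0.0322  0.1382  0.1102]
```

View pics/w1.png

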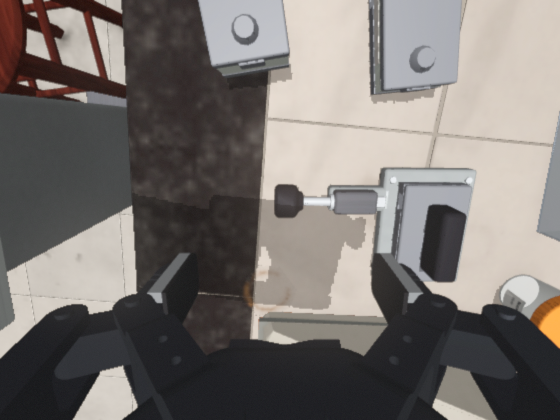

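>>> drive_tool([
  [[0, 0, 0.002], [-0.011, 0.046, 0], 0.085],
  [[0, 0, 0], [-0.011, 0.046, 0], 0.085],
  [[0, 0, 0], [-0.01, 0.046, 0], 0.085],
  [[0, 0, 0], [0, 0, 0.04], 0.085],
  [[0, 0, 0], [0, 0, 0], 0.085],
])

```text
time: 8.4
eef_pos: [0.6174, 0.0262, 0.1261]
tcp_rot: [0.676, 0.737, -0.003, -0.004]
contact_force: [-1.6, -0.2, -0.9]
opening: 0.999
finger_force: 0.0
```

Run:
```python
from h import *
w=cv2.imread('pics/w1.png')
plan(.620,.026,.060,5)
c=cam('wrist','w2'); 
for X in [(.62,.026,.07),(.62,.026,.02)]: print(proj(c,X).round(1))
t=cam('top','t2')
```

```text
t 8.4 at [0.6174 0.0262 0.1261] yaw 4.94 F [-1.6 -0.2 -0.9] open 0.999 ff 0.0
  turn [-0.0088 -0.0019 -0.0011] shift [-0.0004  0.0026  0.0661]
[288.8 231.7]
[288.4 210.2]
```

View pics/w2.png

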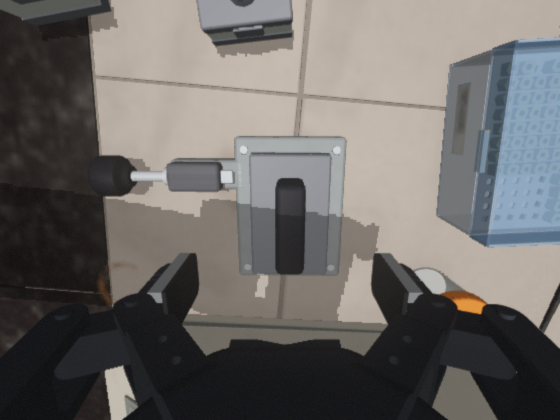

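Run:
```python
from h import *
c=cam('wrist')
p=np.array([ray(c,*q,.02)[:2] for q in [(235,137),(344.5,137),(341,275.5),(238,275.5)]])
print(p,p.mean(0),[np.linalg.norm(p[i]-p[i-1]).round(4) for i in range(4)])
for d in (p[1]-p[0],p[2]-p[3]): print(np.degrees(np.arctan2(d[1],d[0])))
for d in (p[0]-p[3],p[1]-p[2]): print(np.degrees(np.arctan2(-d[0],d[1])))
p=np.array([ray(c,*q,.07)[:2] for q in [(276,185),(305,185),(304,273),(276,273)]]); print('bar',p.mean(0))
plan(.622,.026,.060,4.8)
```

```text
[[ 0.57618558  0.08038681]
 [ 0.66137715  0.08771311]
 [ 0.67524523 -0.03195624]
 [ 0.58365139 -0.0398326 ]] [0.62411484 0.02407777] [np.float64(0.1205), np.float64(0.0855), np.float64(0.1205), np.float64(0.0919)]
4.915221023525796
4.91489812463586
3.5535943275794577
6.610326273826409
bar [0.62362894 0.02496638]
t 8.55 at [0.6201 0.026  0.1314] yaw 4.93 F [ 0.4 -0.4  0.8] open 0.999 ff 0.0
  turn [0.001  0.0002 0.0023] shift [-0.0002  0.0019  0.0714]
```

>>> drive_tool([
  [[0, 0, 0], [0, 0.003, 0.03], 0.085],
  [[0, 0, 0], [0, 0, 0.03], 0.085],
  [[0, 0, 0], [0, 0, 0.01], 0.085],
  [[0, 0, 0], [0, 0, 0], 0.05],
  [[0, 0, 0], [0, 0, 0], 0.01],
], grip_force=40)

```text
time: 9.18
eef_pos: [0.6242, 0.0261, 0.0624]
tcp_rot: [0.676, 0.737, 0.001, 0.001]
contact_force: [0.1, 0.3, 0.8]
opening: 0.596
finger_force: 0.0
```

>>> drive_tool([
  [[0, 0, 0], [0, 0, 0], 0.01],
  [[0, 0, 0], [0, 0, 0], 0.01],
  [[0, 0, 0], [0, 0, 0], 0.01],
  [[0, 0, 0], [0, 0, 0], 0.01],
  [[0, 0, 0], [0, 0, 0], 0.01],
])

```text
time: 9.8
eef_pos: [0.6227, 0.0261, 0.0616]
tcp_rot: [0.676, 0.737, -0.001, -0.0]
contact_force: [-3.7, -0.1, 5.1]
opening: 0.227
finger_force: 41.6
```

Run:
```python
from h import *
plan(.622,.026,.060,4.8)
```

```text
t 9.8 at [0.6227 0.0261 0.0616] yaw 4.91 F [-3.7 -0.1  5.1] open 0.227 ff 41.6
  turn [-0.0013  0.0002  0.0019] shift [-0.     -0.0007  0.0016]
```

>>> drive_tool([
  [[0, 0, 0], [0, 0, -0.01], 0.01],
  [[0, 0, 0], [0, 0, -0.02], 0.01],
  [[0, 0, 0], [0, 0, -0.03], 0.01],
  [[0, 0, 0], [0, 0, -0.04], 0.01],
  [[0, 0, 0], [0, 0, 0], 0.01],
])

```text
time: 10.42
eef_pos: [0.6261, 0.0259, 0.1664]
tcp_rot: [0.676, 0.737, 0.003, 0.004]
contact_force: [-0.3, -1.0, -1.0]
opening: 0.224
finger_force: 40.6
```

>>> drive_tool([
  [[0, 0, 0], [0.02, -0.008, 0], 0.01],
  [[0, 0, 0], [0.036, -0.014, 0], 0.01],
  [[0, 0, 0], [0.036, -0.014, 0], 0.01],
  [[0, 0, 0], [0.036, -0.014, 0], 0.01],
  [[0, 0, 0], [0.036, -0.014, 0], 0.01],
])

```text
time: 11.05
eef_pos: [0.5424, 0.1859, 0.1581]
tcp_rot: [0.676, 0.737, -0.001, -0.001]
contact_force: [1.0, -0.1, -1.4]
opening: 0.225
finger_force: 40.6
```

>>> drive_tool([
  [[0, 0, 0], [0.036, -0.014, 0], 0.01],
  [[0, 0, 0], [0.036, -0.014, 0], 0.01],
  [[0, 0, 0], [0.036, -0.014, 0], 0.01],
  [[0, 0, 0], [0.036, -0.014, 0], 0.01],
  [[0, 0, 0], [0.03, -0.012, 0], 0.01],
])

```text
time: 11.68
eef_pos: [0.4595, 0.353, 0.1581]
tcp_rot: [0.676, 0.737, -0.002, -0.001]
contact_force: [0.3, -0.1, -1.1]
opening: 0.223
finger_force: 40.6
```

>>> drive_tool([
  [[0, 0, 0], [0.02, -0.006, 0], 0.01],
  [[0, 0, 0], [0, 0, 0], 0.01],
  [[0, 0, 0], [0, 0, 0], 0.01],
])

```text
time: 12.05
eef_pos: [0.4547, 0.3706, 0.1597]
tcp_rot: [0.676, 0.737, -0.001, 0.0]
contact_force: [-0.4, -0.6, -1.0]
opening: 0.228
finger_force: 40.6
```

Run:
```python
from h import *
plan(.455,.37,.0416,5)
c=cam('scene'); T=c['image'][130:290,230:430]; cv2.imwrite('pics/s3.png',cv2.resize(T[:,:,::-1],None,fx=3.5,fy=3.5))
```

```text
t 12.05 at [0.4547 0.3706 0.1597] yaw 4.89 F [-0.4 -0.6 -1. ] open 0.228 ff 40.6
  turn [-0.0009  0.0009 -0.0019] shift [-0.0006  0.0002  0.1181]
```

View pics/s3.png

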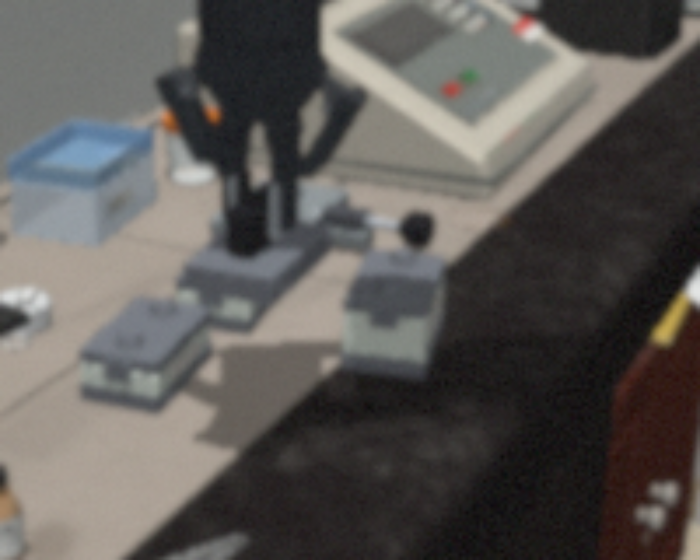

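>>> drive_tool([
  [[0, 0, 0], [0, 0, 0.04], 0.01],
  [[0, 0, 0], [0, 0, 0.04], 0.01],
  [[0, 0, 0], [0, 0, 0.02], 0.01],
  [[0, 0, 0], [0, 0, 0.01], 0.01],
  [[0, 0, 0], [0, 0, 0.005], 0.01],
])

```text
time: 12.72
eef_pos: [0.4557, 0.3713, 0.0458]
tcp_rot: [0.676, 0.737, 0.001, 0.0]
contact_force: [-0.1, -0.2, -1.2]
opening: 0.227
finger_force: 40.5
```

>>> drive_tool([
  [[0, 0, 0], [0, 0, 0.002], 0.01],
  [[0, 0, 0], [0, 0, 0.001], 0.01],
  [[0, 0, 0], [0, 0, 0.001], 0.01],
  [[0, 0, 0], [0, 0, 0], 0.01],
])

```text
time: 13.22
eef_pos: [0.455, 0.3712, 0.0416]
tcp_rot: [0.676, 0.737, 0.0, 0.0]
contact_force: [-0.5, 0.8, -1.2]
opening: 0.227
finger_force: 40.5
```

>>> drive_tool([
  [[0, 0, 0], [0, 0, 0.001], 0.01],
  [[0, 0, 0], [0, 0, 0], 0.01],
])

```text
time: 13.48
eef_pos: [0.455, 0.3713, 0.0415]
tcp_rot: [0.676, 0.737, -0.0, 0.0]
contact_force: [-3.3, -1.7, 4.9]
opening: 0.226
finger_force: 41.3
```

>>> drive_tool([
  [[0, 0, 0], [0, 0, 0], 0.06],
  [[0, 0, 0], [0, 0, 0], 0.06],
  [[0, 0, 0], [0, 0, 0], 0.06],
  [[0, 0, 0], [0, 0, -0.03], 0.06],
  [[0, 0, 0], [0, 0, -0.05], 0.06],
])

```text
time: 14.1
eef_pos: [0.4533, 0.3702, 0.1186]
tcp_rot: [0.676, 0.737, -0.003, -0.001]
contact_force: [1.2, -0.3, 0.1]
opening: 0.701
finger_force: 0.0
```

>>> drive_tool([
  [[0, 0, 0], [0, 0, -0.05], 0.085],
  [[0, 0, 0], [0, 0, 0], 0.085],
  [[0, 0, 0], [0, 0, 0], 0.085],
])

```text
time: 14.48
eef_pos: [0.4546, 0.3709, 0.1699]
tcp_rot: [0.676, 0.737, -0.0, -0.0]
contact_force: [-0.5, 0.1, -1.2]
opening: 1.0
finger_force: 0.0
```

Run:
```python
from h import *
plan(.434,.2045,.07,13.3)
c=cam('wrist','w4')
t=cam('top','t4'); a=t['image'][150:290,225:425]
print(proj(c,(.455,.371,.05)),proj(t,(.455,.371,.05)))
```

```text
t 14.47 at [0.4546 0.3709 0.1699] yaw 4.9 F [-0.5  0.1 -1.2] open 1.0 ff 0.0
  turn [-0.0005  0.0002 -0.1466] shift [-0.1572 -0.0583  0.0999]
[284.644062  204.8933704] [239.95715844 255.21224877]
```

View pics/t4.png

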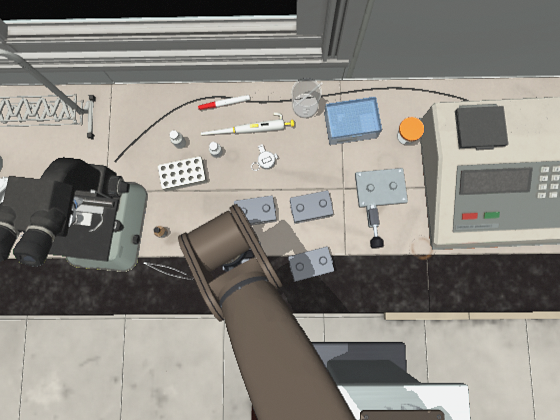

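>>> drive_tool([
  [[0, 0, 0], [-0.03, 0.012, 0], 0.085],
  [[0, 0, 0], [-0.041, 0.016, 0], 0.085],
  [[0, 0, 0], [-0.041, 0.016, 0], 0.085],
  [[0, 0, 0], [-0.041, 0.016, 0], 0.085],
  [[0, 0, 0], [-0.041, 0.016, 0], 0.085],
])

```text
time: 15.2
eef_pos: [0.5466, 0.1828, 0.1682]
tcp_rot: [0.676, 0.737, -0.001, -0.001]
contact_force: [0.8, -0.3, 0.3]
opening: 0.99
finger_force: 0.0
```

>>> drive_tool([
  [[0, 0, 0], [-0.041, 0.016, 0], 0.085],
  [[0, 0, 0], [-0.041, 0.016, 0], 0.085],
  [[0, 0, 0], [-0.041, 0.016, 0], 0.085],
  [[0, 0, 0], [-0.041, 0.014, 0], 0.085],
  [[0, 0, 0], [0, 0, 0], 0.085],
])

```text
time: 15.82
eef_pos: [0.623, 0.0235, 0.1682]
tcp_rot: [0.678, 0.735, -0.001, -0.001]
contact_force: [0.1, 0.4, -1.1]
opening: 0.997
finger_force: 0.0
```

>>> drive_tool([
  [[0, 0, 0], [0, 0, 0], 0.085],
  [[0, 0, 0], [0, 0, 0], 0.085],
])

```text
time: 16.08
eef_pos: [0.6221, 0.0273, 0.1694]
tcp_rot: [0.676, 0.737, -0.0, -0.001]
contact_force: [0.1, -0.0, 0.4]
opening: 0.996
finger_force: 0.0
```

Run:
```python
from h import *
plan(.434,.2045,.17,13.3)
c=cam('wrist'); print(c['fx'])
o=np.array([.623,.025,.028]);ux=np.array([np.cos(.0855),np.sin(.0855),0]);uy=np.array([-ux[1],ux[0],0])
q=[proj(c,o+uy*s*.028) for s in(1,-1)]; print(q)
u,v=(q[0]+q[1])/2; u=int(u);v=int(v)
x0,y0=u-100,v-70; im=c['image'][y0:y0+140,x0:x0+200]; print(x0,y0)
cv2.imwrite('pics/w5.png',cv2.resize(im[:,:,::-1],None,fx=4,fy=4,interpolation=cv2.INTER_CUBIC))
```

```text
t 16.07 at [0.6221 0.0273 0.1694] yaw 4.97 F [ 0.1 -0.   0.4] open 0.996 ff 0.0
  turn [-0.0017 -0.0007 -0.1454] shift [ 0.2157 -0.1423 -0.0006]
293.23969162484184
[array([285.06791045, 171.72940853]), array([284.98558233, 229.41587466])]
185 130
```

View pics/w5.png

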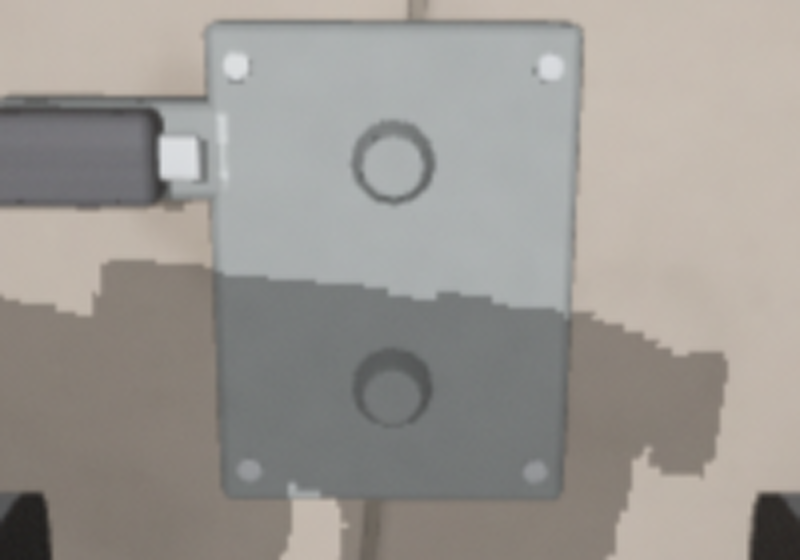

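>>> drive_tool([
  [[0, 0, -0.145], [0, 0, -0.036], 0.085],
  [[0, 0, 0], [0.043, -0.0285, 0], 0.085],
  [[0, 0, 0], [0.043, -0.0285, 0], 0.085],
  [[0, 0, 0], [0.043, -0.0285, 0], 0.085],
  [[0, 0, 0], [0.043, -0.0285, 0], 0.085],
])

```text
time: 16.75
eef_pos: [0.4708, 0.1693, 0.2065]
tcp_rot: [0.621, 0.784, 0.0, 0.0]
contact_force: [0.2, -0.0, 0.2]
opening: 0.994
finger_force: 0.0
```

>>> drive_tool([
  [[0, 0, 0], [0.043, -0.0285, 0], 0.085],
  [[0, 0, 0], [0, 0, 0], 0.085],
  [[0, 0, 0], [0, 0, 0], 0.085],
  [[0, 0, 0], [0, 0, 0], 0.085],
])

```text
time: 17.25
eef_pos: [0.4358, 0.2026, 0.2065]
tcp_rot: [0.621, 0.783, 0.0, 0.0]
contact_force: [0.2, -0.1, 0.2]
opening: 0.995
finger_force: 0.0
```

```bash
cat >> h.py <<'E'
def lugs(x,y,yaw,z,name):
    "wrist view: find the two lug-top circles near their expected place"
    c=cam('wrist'); f=np.radians(yaw); uy=np.array([-np.sin(f),np.cos(f),0])
    q=[proj(c,np.array([x,y,z])+uy*s*.028) for s in (1,-1)]
    m=(q[0]+q[1])/2; x0,y0=int(m[0])-100,int(m[1])-70
    im=np.ascontiguousarray(c['image'][y0:y0+140,x0:x0+200][:,:,::-1]); cv2.imwrite('pics/'+name+'.png',cv2.resize(im,None,fx=4,fy=4,interpolation=cv2.INTER_CUBIC))
    g=cv2.resize(cv2.cvtColor(im,cv2.COLOR_BGR2GRAY),None,fx=4,fy=4,interpolation=cv2.INTER_CUBIC)
    h=cv2.HoughCircles(cv2.GaussianBlur(g,(5,5),1.5),cv2.HOUGH_GRADIENT,1.5,60,param1=60,param2=18,minRadius=22,maxRadius=50)
    print('exp',[((p-[x0,y0]+.5)*4-.5).round(0) for p in q],'circles',None if h is None else h[0][:6].round(1).tolist()); print('x0,y0',x0,y0)
def lugpose(x0,y0,a,b,z):
    c=cam('wrist'); P=[ray(c,x0+(p[0]+.5)/4-.5,y0+(p[1]+.5)/4-.5,z) for p in (a,b)]
    d=P[0]-P[1]; m=(P[0]+P[1])/2; print('lug mid',m.round(4),'sep',np.linalg.norm(d).round(4),'yaw',np.degrees(np.arctan2(-d[0],d[1])).round(2)); return m
E
python3 - <<'E'
from h import *
plan(.434,.2045,.07,13.3)
lugs(.434,.2045,13.3,.064,'w6')
E
```

```text
t 17.25 at [0.4358 0.2026 0.2065] yaw 13.16 F [ 0.2 -0.1  0.2] open 0.995 ff 0.0
  turn [ 0.0005  0.0002 -0.0024] shift [ 0.0023 -0.0013  0.1365]
exp [array([404., 166.]), array([405., 399.])] circles [[396.79998779296875, 159.8000030517578, 38.0], [401.20001220703125, 389.20001220703125, 38.599998474121094], [450.79998779296875, 111.80000305175781, 49.20000076293945], [726.7999877929688, 413.20001220703125, 49.20000076293945], [644.2000122070312, 447.79998779296875, 25.899999618530273], [744.7999877929688, 342.79998779296875, 49.20000076293945]]
x0,y0 182 125
```

View pics/w6.png

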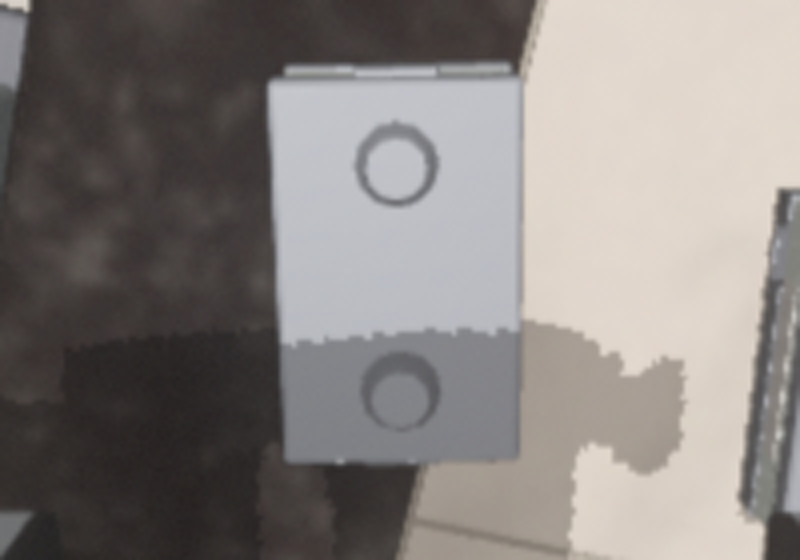

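Run:
```python
from h import *
m=lugpose(182,125,(397,166),(400.5,400),.064)
plan(m[0],m[1],.055,14.1)
```

```text
lug mid [0.4327 0.2039 0.064 ] sep 0.0565 yaw 13.78
t 17.35 at [0.4358 0.2024 0.2063] yaw 13.13 F [-0.8  0.1 -0.6] open 0.998 ff 0.0
  turn [ 0.      0.0001 -0.0169] shift [ 0.0023 -0.0026  0.1513]
```

>>> drive_tool([
  [[0, 0, -0.015], [0.002, -0.003, 0.04], 0.085],
  [[0, 0, 0], [0, 0, 0.05], 0.085],
  [[0, 0, 0], [0, 0, 0.05], 0.085],
  [[0, 0, 0], [0, 0, 0.026], 0.085],
  [[0, 0, 0], [0, 0, 0], 0.085],
], grip_force=40)

```text
time: 17.98
eef_pos: [0.4302, 0.2032, 0.038]
tcp_rot: [0.616, 0.788, -0.002, -0.002]
contact_force: [0.0, 0.2, -0.5]
opening: 0.994
finger_force: 0.0
```

>>> drive_tool([
  [[0, 0, 0], [0, 0, 0], 0.05],
  [[0, 0, 0], [0, 0, 0], 0.05],
  [[0, 0, 0], [0, 0, 0], 0.05],
  [[0, 0, 0], [0, 0, 0], 0.05],
  [[0, 0, 0], [0, 0, 0], 0.05],
])

```text
time: 18.6
eef_pos: [0.4335, 0.2045, 0.0422]
tcp_rot: [0.615, 0.788, 0.001, 0.001]
contact_force: [0.6, -1.6, 6.7]
opening: 0.694
finger_force: 46.7
```

Run:
```python
from h import *
plan(.6209,.0256,.2,4.7)
```

```text
t 18.6 at [0.4335 0.2045 0.0422] yaw 14.06 F [ 0.6 -1.6  6.7] open 0.694 ff 46.7
  turn [0.0039 0.     0.1634] shift [-0.1937  0.1722 -0.1578]
```

>>> drive_tool([
  [[0, 0, 0], [0, 0, -0.01], 0.05],
  [[0, 0, 0], [0, 0, -0.04], 0.05],
  [[0, 0, 0], [0, 0, -0.04], 0.05],
  [[0, 0, 0], [0, 0, -0.03], 0.05],
  [[0, 0, 0.08], [0, 0, 0], 0.05],
])

```text
time: 19.23
eef_pos: [0.4328, 0.2047, 0.1633]
tcp_rot: [0.647, 0.763, 0.002, 0.001]
contact_force: [0.2, 0.5, -2.6]
opening: 0.698
finger_force: 45.7
```

>>> drive_tool([
  [[0, 0, 0.083], [0, 0, 0], 0.05],
  [[0, 0, 0], [-0.03, 0.026, 0], 0.05],
  [[0, 0, 0], [-0.04, 0.036, 0], 0.05],
  [[0, 0, 0], [-0.04, 0.036, 0], 0.05],
  [[0, 0, 0], [-0.04, 0.036, 0], 0.05],
])

```text
time: 19.85
eef_pos: [0.5777, 0.0648, 0.1597]
tcp_rot: [0.677, 0.736, -0.0, -0.001]
contact_force: [0.7, 0.4, -1.8]
opening: 0.697
finger_force: 45.6
```

>>> drive_tool([
  [[0, 0, 0], [-0.03, 0.027, 0], 0.05],
  [[0, 0, 0], [-0.013, 0.012, 0], 0.05],
  [[0, 0, 0], [0, 0, 0], 0.05],
  [[0, 0, 0], [0, 0, 0], 0.05],
  [[0, 0, 0], [0, 0, 0], 0.05],
])

```text
time: 20.48
eef_pos: [0.619, 0.0274, 0.1602]
tcp_rot: [0.677, 0.736, -0.0, -0.0]
contact_force: [0.6, 0.6, -2.7]
opening: 0.693
finger_force: 45.6
```

Run:
```python
from h import *
plan(.6218,.0260,.0622,4.7)
cam('wrist','w7')
```

```text
t 20.48 at [0.619  0.0274 0.1602] yaw 4.81 F [ 0.6  0.6 -2.7] open 0.693 ff 45.6
  turn [-0.0008 -0.0004  0.0019] shift [-0.0016  0.0027  0.098 ]
```

>>> drive_tool([
  [[0, 0, 0.002], [-0.0016, 0.0027, 0.04], 0.05],
  [[0, 0, 0], [0, 0, 0.035], 0.05],
  [[0, 0, 0], [0, 0, 0], 0.05],
  [[0, 0, 0], [0, 0, 0], 0.05],
])

```text
time: 21.02
eef_pos: [0.6236, 0.025, 0.0869]
tcp_rot: [0.678, 0.735, 0.001, 0.001]
contact_force: [-0.1, -0.1, -2.1]
opening: 0.693
finger_force: 45.5
```

Run:
```python
from h import *
plan(.6218,.0260,.0622,4.7)
```

```text
t 21.02 at [0.6236 0.025  0.0869] yaw 4.64 F [-0.1 -0.1 -2.1] open 0.693 ff 45.5
  turn [ 0.0021  0.0004 -0.001 ] shift [ 0.0011 -0.0018  0.0247]
```

>>> drive_tool([
  [[0, 0, 0], [0.0005, -0.001, 0.005], 0.05],
  [[0, 0, 0], [0, 0, 0], 0.05],
  [[0, 0, 0], [0, 0, 0], 0.05],
  [[0, 0, 0], [0, 0, 0], 0.05],
  [[0, 0, 0], [0, 0, 0], 0.05],
])

```text
time: 21.65
eef_pos: [0.6219, 0.0251, 0.0804]
tcp_rot: [0.678, 0.735, 0.0, 0.0]
contact_force: [-0.2, 0.5, -3.2]
opening: 0.698
finger_force: 45.5
```

Run:
```python
from h import *
plan(.6218,.0260,.0622,4.7); cam('wrist'); plan(.6218,.0260,.0622,4.7); cam('top');plan(.6218,.0260,.0622,4.7)
```

```text
t 21.65 at [0.6219 0.0251 0.0804] yaw 4.61 F [-0.2  0.5 -3.2] open 0.698 ff 45.5
  turn [ 0.0002  0.     -0.0016] shift [ 0.0009 -0.      0.0182]
t 21.7 at [0.6218 0.0251 0.0804] yaw 4.61 F [-0.8  0.7 -2.1] open 0.695 ff 45.5
  turn [ 0.0001  0.     -0.0016] shift [0.0009 0.     0.0182]
t 21.75 at [0.6218 0.0252 0.0803] yaw 4.61 F [-0.2 -0.1 -1.9] open 0.698 ff 45.5
  turn [ 0.     -0.     -0.0016] shift [0.0008 0.     0.0181]
```

>>> drive_tool([
  [[0, 0, 0], [0.0008, 0, 0.006], 0.05],
  [[0, 0, 0], [0, 0, 0.004], 0.05],
  [[0, 0, 0], [0, 0, 0.003], 0.05],
  [[0, 0, 0], [0, 0, 0.002], 0.05],
  [[0, 0, 0], [0, 0, 0], 0.05],
])

```text
time: 22.38
eef_pos: [0.6216, 0.026, 0.0651]
tcp_rot: [0.678, 0.735, -0.0, -0.0]
contact_force: [-0.2, -0.2, -2.7]
opening: 0.698
finger_force: 45.6
```

>>> drive_tool([
  [[0, 0, 0], [0, 0, 0.0015], 0.05],
  [[0, 0, 0], [0, 0, 0.001], 0.05],
  [[0, 0, 0], [0, 0, 0.001], 0.05],
  [[0, 0, 0], [0, 0, 0], 0.05],
  [[0, 0, 0], [0, 0, 0], 0.05],
])

```text
time: 23.0
eef_pos: [0.6219, 0.026, 0.0623]
tcp_rot: [0.678, 0.735, 0.0, 0.0]
contact_force: [-1.8, -0.1, 1.9]
opening: 0.694
finger_force: 46.0
```

>>> drive_tool([
  [[0, 0, 0], [0, 0, 0], 0.085],
  [[0, 0, 0], [0, 0, 0], 0.085],
  [[0, 0, 0], [0, 0, 0], 0.085],
  [[0, 0, 0], [0, 0, -0.03], 0.085],
  [[0, 0, 0], [0, 0, -0.05], 0.085],
])

```text
time: 23.62
eef_pos: [0.6201, 0.0261, 0.1401]
tcp_rot: [0.678, 0.735, -0.002, -0.002]
contact_force: [1.6, -0.6, 0.7]
opening: 0.996
finger_force: 0.0
```

>>> drive_tool([
  [[0, 0, -0.103], [0, 0, -0.047], 0.085],
  [[0, 0, 0], [0.045, -0.004, 0], 0.085],
  [[0, 0, 0], [0.045, -0.004, 0], 0.085],
  [[0, 0, 0], [0.045, -0.004, 0], 0.085],
  [[0, 0, 0], [0.045, -0.004, 0], 0.085],
])

```text
time: 24.25
eef_pos: [0.5727, 0.2013, 0.1889]
tcp_rot: [0.639, 0.769, 0.0, 0.0]
contact_force: [-0.2, -0.3, 1.0]
opening: 1.0
finger_force: 0.0
```

>>> drive_tool([
  [[0, 0, 0], [0, 0, 0], 0.085],
  [[0, 0, 0], [0, 0, 0], 0.085],
  [[0, 0, 0], [0, 0, 0], 0.085],
  [[0, 0, 0], [0, 0, 0], 0.085],
])

```text
time: 24.75
eef_pos: [0.5736, 0.199, 0.1888]
tcp_rot: [0.64, 0.768, -0.0, 0.0]
contact_force: [0.1, -0.1, -1.4]
opening: 0.993
finger_force: 0.0
```

Run:
```python
from h import *
plan(.573,.2008,.189,10.6)
cam('top','t8')
lugs(.573,.2008,10.6,.048,'w8')
w=cv2.imread('pics/w8.png');t=cv2.imread('pics/t8.png')[150:290,225:425]
cv2.imwrite('pics/m8.png',np.hstack([w[:,200:600],cv2.resize(t,None,fx=2,fy=2)[:280].repeat(2,0)[:560]]) if 0 else np.hstack([w[:,200:600],np.vstack([cv2.resize(t,None,fx=2,fy=2),np.zeros((280,400,3),np.uint8)])]))
```

```text
t 24.75 at [0.5736 0.199  0.1888] yaw 10.42 F [ 0.1 -0.1 -1.4] open 0.993 ff 0.0
  turn [-0.      0.0001 -0.0031] shift [ 0.0019 -0.0002 -0.0002]
exp [array([405., 166.]), array([406., 399.])] circles [[401.20001220703125, 168.8000030517578, 29.799999237060547], [371.20001220703125, 107.19999694824219, 44.20000076293945], [458.20001220703125, 116.19999694824219, 49.20000076293945], [309.79998779296875, 534.7999877929688, 28.899999618530273], [426.79998779296875, 35.20000076293945, 45.79999923706055], [305.20001220703125, 101.19999694824219, 33.70000076293945]]
x0,y0 183 126
```

View pics/m8.png

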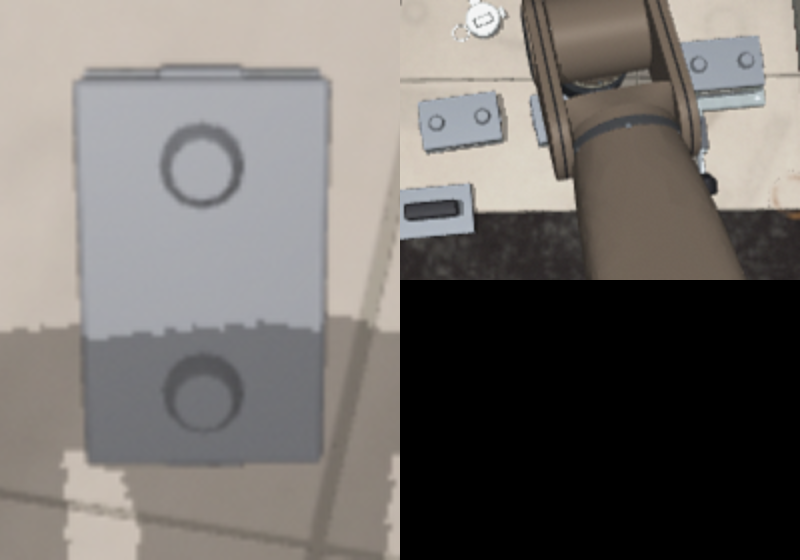

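>>> drive_tool([
  [[0, 0, -0.005], [0.001, 0, 0.04], 0.085],
  [[0, 0, 0], [0, 0, 0.05], 0.085],
  [[0, 0, 0], [0, 0, 0.05], 0.085],
  [[0, 0, 0], [0, 0, 0.02], 0.085],
  [[0, 0, 0], [0, 0, 0], 0.085],
])

```text
time: 25.48
eef_pos: [0.5723, 0.2007, 0.0277]
tcp_rot: [0.638, 0.77, -0.001, -0.001]
contact_force: [-0.9, -0.8, 1.4]
opening: 0.994
finger_force: 0.0
```

>>> drive_tool([
  [[0, 0, 0], [0, 0, 0], 0.085],
  [[0, 0, 0], [0, 0, 0], 0.05],
  [[0, 0, 0], [0, 0, 0], 0.05],
  [[0, 0, 0], [0, 0, 0], 0.05],
  [[0, 0, 0], [0, 0, 0], 0.05],
])

```text
time: 26.1
eef_pos: [0.5742, 0.2013, 0.031]
tcp_rot: [0.637, 0.771, 0.001, 0.001]
contact_force: [-2.5, -0.1, 6.6]
opening: 0.693
finger_force: 45.8
```

>>> drive_tool([
  [[0, 0, 0], [0, 0, 0], 0.05],
  [[0, 0, 0], [0, 0, 0], 0.05],
  [[0, 0, 0], [0, 0, 0], 0.05],
  [[0, 0, 0], [0, 0, 0], 0.05],
])

```text
time: 26.6
eef_pos: [0.5742, 0.2013, 0.0311]
tcp_rot: [0.637, 0.771, 0.001, 0.001]
contact_force: [-0.7, -0.5, 6.5]
opening: 0.697
finger_force: 45.8
```

Run:
```python
from h import *
plan(.6219,.0256,.17,4.7)
```

```text
t 26.6 at [0.5742 0.2013 0.0311] yaw 10.81 F [-0.7 -0.5  6.5] open 0.697 ff 45.8
  turn [ 2.700e-03 -1.000e-04  1.066e-01] shift [-0.179   0.0331 -0.1389]
```

>>> drive_tool([
  [[0, 0, 0], [0, 0, -0.01], 0.05],
  [[0, 0, 0], [0, 0, -0.04], 0.05],
  [[0, 0, 0], [0, 0, -0.05], 0.05],
  [[0, 0, 0], [0, 0, -0.04], 0.05],
  [[0, 0, 0.1066], [0, 0, 0], 0.05],
])

```text
time: 27.22
eef_pos: [0.5753, 0.2015, 0.174]
tcp_rot: [0.679, 0.735, 0.004, 0.003]
contact_force: [-0.7, -0.8, -2.6]
opening: 0.696
finger_force: 44.8
```

>>> drive_tool([
  [[0, 0, 0], [-0.03, 0.006, 0], 0.05],
  [[0, 0, 0], [-0.04, 0.007, 0], 0.05],
  [[0, 0, 0], [-0.04, 0.007, 0], 0.05],
  [[0, 0, 0], [-0.04, 0.007, 0], 0.05],
  [[0, 0, 0], [-0.028, 0.006, 0], 0.05],
])

```text
time: 27.85
eef_pos: [0.6201, 0.0247, 0.1683]
tcp_rot: [0.678, 0.735, -0.0, -0.0]
contact_force: [-0.3, 0.6, -2.2]
opening: 0.692
finger_force: 44.7
```

>>> drive_tool([
  [[0, 0, 0], [0, 0, 0.03], 0.05],
  [[0, 0, 0], [0, 0, 0.01], 0.05],
  [[0, 0, 0], [0, 0, 0], 0.05],
  [[0, 0, 0], [0, 0, 0], 0.05],
  [[0, 0, 0], [0, 0, 0], 0.05],
])

```text
time: 28.48
eef_pos: [0.6211, 0.0266, 0.1301]
tcp_rot: [0.677, 0.736, 0.001, 0.001]
contact_force: [-0.2, -0.9, -2.0]
opening: 0.694
finger_force: 44.6
```

>>> drive_tool([
  [[0, 0, 0], [0, 0, 0], 0.05],
  [[0, 0, 0], [0, 0, 0], 0.05],
])

```text
time: 28.72
eef_pos: [0.6206, 0.0264, 0.1292]
tcp_rot: [0.678, 0.736, 0.0, 0.0]
contact_force: [-0.3, -0.1, -2.4]
opening: 0.693
finger_force: 44.6
```

Run:
```python
from h import *
plan(.6220,.0265,.1071,4.7)
```

```text
t 28.73 at [0.6206 0.0264 0.1292] yaw 4.7 F [-0.3 -0.1 -2.4] open 0.693 ff 44.6
  turn [0.0006 0.0001 0.    ] shift [-0.      0.0014  0.0221]
```

>>> drive_tool([
  [[0, 0, 0], [0, 0.0013, 0.01], 0.05],
  [[0, 0, 0], [0, 0, 0.004], 0.05],
  [[0, 0, 0], [0, 0, 0.003], 0.05],
  [[0, 0, 0], [0, 0, 0.002], 0.05],
  [[0, 0, 0], [0, 0, 0], 0.05],
])

```text
time: 29.35
eef_pos: [0.6217, 0.0264, 0.1097]
tcp_rot: [0.678, 0.735, -0.0, -0.0]
contact_force: [0.2, -0.6, -2.4]
opening: 0.699
finger_force: 44.7
```

>>> drive_tool([
  [[0, 0, 0], [0, 0, 0.0015], 0.05],
  [[0, 0, 0], [0, 0, 0.001], 0.05],
  [[0, 0, 0], [0, 0, 0.001], 0.05],
  [[0, 0, 0], [0, 0, 0], 0.05],
  [[0, 0, 0], [0, 0, 0], 0.05],
])

```text
time: 29.98
eef_pos: [0.622, 0.0264, 0.1071]
tcp_rot: [0.678, 0.735, 0.0, 0.0]
contact_force: [-1.9, 0.1, 3.0]
opening: 0.694
finger_force: 45.2
```

>>> drive_tool([
  [[0, 0, 0], [0, 0, 0], 0.085],
  [[0, 0, 0], [0, 0, 0], 0.085],
  [[0, 0, 0], [0, 0, 0], 0.085],
  [[0, 0, 0], [0, 0, -0.03], 0.085],
  [[0, 0, 0], [0, 0, -0.052], 0.085],
])

```text
time: 30.6
eef_pos: [0.62, 0.0265, 0.1862]
tcp_rot: [0.678, 0.735, -0.002, -0.002]
contact_force: [0.2, 0.1, 0.9]
opening: 0.995
finger_force: 0.0
```

>>> drive_tool([
  [[0, 0, -0.059], [0, 0, 0], 0.085],
  [[0, 0, 0], [0.04, -0.002, 0], 0.085],
  [[0, 0, 0], [0.055, -0.002, 0], 0.085],
  [[0, 0, 0], [0.055, -0.002, 0], 0.085],
  [[0, 0, 0], [0.055, -0.002, 0], 0.085],
])

```text
time: 31.22
eef_pos: [0.5847, 0.2298, 0.1884]
tcp_rot: [0.656, 0.755, 0.0, 0.0]
contact_force: [0.5, -0.3, -0.4]
opening: 0.991
finger_force: 0.0
```

>>> drive_tool([
  [[0, 0, 0], [0.055, -0.002, 0], 0.085],
  [[0, 0, 0], [0.055, -0.003, 0], 0.085],
  [[0, 0, 0], [0, 0, 0], 0.085],
  [[0, 0, 0], [0, 0, 0], 0.085],
  [[0, 0, 0], [0, 0, 0], 0.085],
])

```text
time: 31.85
eef_pos: [0.5651, 0.3352, 0.1882]
tcp_rot: [0.656, 0.755, -0.0, 0.0]
contact_force: [0.6, 0.1, -0.4]
opening: 0.994
finger_force: 0.0
```

>>> drive_tool([
  [[0, 0, 0], [0, 0, 0], 0.085],
  [[0, 0, 0], [0, 0, 0], 0.085],
  [[0, 0, 0], [0, 0, 0], 0.085],
])

```text
time: 32.22
eef_pos: [0.5648, 0.3361, 0.1884]
tcp_rot: [0.656, 0.755, 0.0, 0.0]
contact_force: [-0.0, 0.3, -0.1]
opening: 0.993
finger_force: 0.0
```

Run:
```python
from h import *
plan(.5645,.3371,.189,8.1)
t=cam('top','t9')['image'][150:290,225:425,::-1]; cv2.imwrite('pics/w9t.png',t)
lugs(.5645,.3371,8.1,.048,'w9')
w=cv2.imread('pics/w9.png')
cv2.imwrite('pics/m9.png',np.hstack([w[:,200:600],np.vstack([cv2.resize(t,None,fx=2,fy=2),np.zeros((280,400,3),np.uint8)])]))
```

```text
t 32.23 at [0.5648 0.3361 0.1884] yaw 8.03 F [-0.   0.3 -0.1] open 0.993 ff 0.0
  turn [ 0.0001 -0.     -0.0012] shift [ 0.0011 -0.0002 -0.0006]
exp [array([405., 166.]), array([406., 399.])] circles [[402.79998779296875, 162.8000030517578, 41.400001525878906], [348.79998779296875, 114.80000305175781, 44.20000076293945], [422.20001220703125, 90.80000305175781, 32.5], [627.7999877929688, 480.79998779296875, 35.20000076293945], [83.19999694824219, 33.79999923706055, 47.5], [69.80000305175781, 105.80000305175781, 39.099998474121094]]
x0,y0 183 127
```

View pics/m9.png

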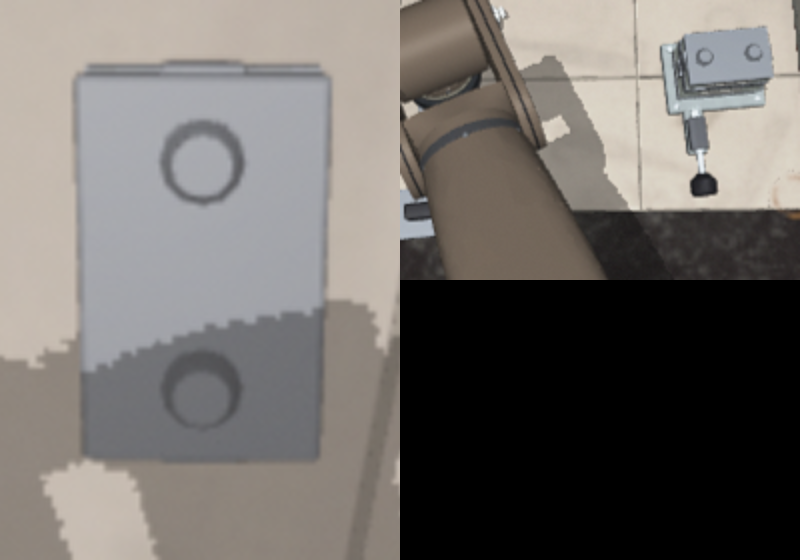

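>>> drive_tool([
  [[0, 0, 0], [0.001, 0, 0.04], 0.085],
  [[0, 0, 0], [0, 0, 0.05], 0.085],
  [[0, 0, 0], [0, 0, 0.05], 0.085],
  [[0, 0, 0], [0, 0, 0.02], 0.085],
  [[0, 0, 0], [0, 0, 0], 0.085],
])

```text
time: 32.95
eef_pos: [0.5637, 0.3372, 0.0271]
tcp_rot: [0.656, 0.755, -0.001, -0.001]
contact_force: [-0.1, 0.5, 0.0]
opening: 0.994
finger_force: 0.0
```

>>> drive_tool([
  [[0, 0, 0], [0, 0, 0], 0.085],
  [[0, 0, 0], [0, 0, 0], 0.05],
  [[0, 0, 0], [0, 0, 0], 0.05],
  [[0, 0, 0], [0, 0, 0], 0.05],
  [[0, 0, 0], [0, 0, 0], 0.05],
])

```text
time: 33.58
eef_pos: [0.5658, 0.3381, 0.0308]
tcp_rot: [0.656, 0.755, 0.001, 0.001]
contact_force: [-0.3, -0.4, 5.8]
opening: 0.694
finger_force: 45.7
```

>>> drive_tool([
  [[0, 0, 0], [0, 0, 0], 0.05],
  [[0, 0, 0], [0, 0, 0], 0.05],
  [[0, 0, 0], [0, 0, 0], 0.05],
  [[0, 0, 0], [0, 0, 0], 0.05],
])

```text
time: 34.08
eef_pos: [0.5658, 0.3381, 0.0308]
tcp_rot: [0.656, 0.755, 0.001, 0.001]
contact_force: [-0.8, -0.2, 6.0]
opening: 0.694
finger_force: 45.7
```

Run:
```python
from h import *
plan(.6219,.0256,.21,4.7)
p=np.array(ctrl.get_state()['eef_pos'])[:2]; f=np.radians(8.1)
m=np.array([.5645,.3371])-.0009*np.array([np.cos(f),np.sin(f)]); d=m-p
print('box-TCP (cam) tool x,y',d@[-np.sin(f),np.cos(f)],d@[np.cos(f),np.sin(f)])
```

```text
t 34.08 at [0.5658 0.3381 0.0308] yaw 8.07 F [-0.8 -0.2  6. ] open 0.694 ff 45.7
  turn [ 0.0031 -0.0009  0.0589] shift [-0.316   0.0303 -0.1792]
box-TCP (cam) tool x,y -0.0007660860872995498 -0.002340227791192869
```

>>> drive_tool([
  [[0, 0, 0], [0, 0, -0.01], 0.05],
  [[0, 0, 0], [0, 0, -0.05], 0.05],
  [[0, 0, 0], [0, 0, -0.055], 0.05],
  [[0, 0, 0], [0, 0, -0.05], 0.05],
  [[0, 0, 0.059], [0, 0, 0], 0.05],
])

```text
time: 34.7
eef_pos: [0.5671, 0.3386, 0.2003]
tcp_rot: [0.678, 0.735, 0.005, 0.002]
contact_force: [-0.4, -0.6, -2.2]
opening: 0.694
finger_force: 44.8
```

>>> drive_tool([
  [[0, 0, 0], [-0.03, 0.003, 0], 0.05],
  [[0, 0, 0], [-0.045, 0.005, 0], 0.05],
  [[0, 0, 0], [-0.045, 0.005, 0], 0.05],
  [[0, 0, 0], [-0.045, 0.005, 0], 0.05],
  [[0, 0, 0], [-0.045, 0.004, 0], 0.05],
])

```text
time: 35.33
eef_pos: [0.6032, 0.1285, 0.193]
tcp_rot: [0.678, 0.736, -0.0, -0.0]
contact_force: [0.9, -0.6, -1.3]
opening: 0.695
finger_force: 44.7
```

>>> drive_tool([
  [[0, 0, 0], [-0.045, 0.004, 0], 0.05],
  [[0, 0, 0], [-0.035, 0.003, 0], 0.05],
  [[0, 0, 0], [-0.025, 0.0015, 0], 0.05],
  [[0, 0, 0], [0, 0, 0.02], 0.05],
  [[0, 0, 0], [0, 0, 0.005], 0.05],
])

```text
time: 35.95
eef_pos: [0.6187, 0.0267, 0.1653]
tcp_rot: [0.678, 0.735, -0.001, -0.002]
contact_force: [-0.2, 0.3, -1.9]
opening: 0.699
finger_force: 44.7
```

>>> drive_tool([
  [[0, 0, 0], [0, 0, 0], 0.05],
  [[0, 0, 0], [0, 0, 0], 0.05],
  [[0, 0, 0], [0, 0, 0], 0.05],
  [[0, 0, 0], [0, 0, 0], 0.05],
  [[0, 0, 0], [0, 0, 0], 0.05],
])

```text
time: 36.58
eef_pos: [0.6208, 0.0261, 0.1686]
tcp_rot: [0.678, 0.736, 0.0, 0.0]
contact_force: [-0.2, -0.6, -1.7]
opening: 0.696
finger_force: 44.7
```

Run:
```python
from h import *
plan(.6220,.0264,.1468,4.7)
```

```text
t 36.58 at [0.6208 0.0261 0.1686] yaw 4.7 F [-0.2 -0.6 -1.7] open 0.696 ff 44.7
  turn [ 0.0005  0.0001 -0.    ] shift [0.0002 0.0013 0.0218]
```

>>> drive_tool([
  [[0, 0, 0], [0, 0.0013, 0.01], 0.05],
  [[0, 0, 0], [0, 0, 0.004], 0.05],
  [[0, 0, 0], [0, 0, 0.003], 0.05],
  [[0, 0, 0], [0, 0, 0.002], 0.05],
  [[0, 0, 0], [0, 0, 0], 0.05],
])

```text
time: 37.2
eef_pos: [0.6219, 0.0261, 0.1492]
tcp_rot: [0.678, 0.735, -0.0, -0.0]
contact_force: [-0.6, 0.4, -1.8]
opening: 0.694
finger_force: 44.7
```

>>> drive_tool([
  [[0, 0, 0], [0, 0, 0.001], 0.05],
  [[0, 0, 0], [0, 0, 0.001], 0.05],
  [[0, 0, 0], [0, 0, 0.001], 0.05],
  [[0, 0, 0], [0, 0, 0], 0.05],
  [[0, 0, 0], [0, 0, 0], 0.05],
])

```text
time: 37.83
eef_pos: [0.6222, 0.0261, 0.1468]
tcp_rot: [0.678, 0.735, 0.0, 0.0]
contact_force: [-0.3, -0.4, 0.4]
opening: 0.69
finger_force: 44.9
```

>>> drive_tool([
  [[0, 0, 0], [0, 0, 0], 0.085],
  [[0, 0, 0], [0, 0, 0], 0.085],
  [[0, 0, 0], [0, 0, 0], 0.085],
  [[0, 0, 0], [0, 0, -0.03], 0.085],
  [[0, 0, 0], [0, 0, -0.03], 0.085],
])

```text
time: 38.45
eef_pos: [0.6216, 0.0261, 0.2064]
tcp_rot: [0.678, 0.735, -0.0, -0.001]
contact_force: [1.2, 0.3, 0.3]
opening: 0.994
finger_force: 0.0
```

>>> drive_tool([
  [[0, 0, 0], [0.038, -0.0137, 0], 0.085],
  [[0, 0, 0], [0.05, -0.019, 0], 0.085],
  [[0, 0, 0], [0.05, -0.02, 0], 0.085],
  [[0, 0, 0], [0.05, -0.02, 0], 0.085],
  [[0, 0, 0], [0.05, -0.02, 0], 0.085],
])

```text
time: 39.08
eef_pos: [0.5092, 0.2572, 0.2065]
tcp_rot: [0.678, 0.735, 0.0, 0.0]
contact_force: [0.5, 0.4, 0.8]
opening: 0.997
finger_force: 0.0
```

>>> drive_tool([
  [[0, 0, 0], [0.05, -0.02, 0], 0.085],
  [[0, 0, 0], [0.04, -0.015, 0], 0.085],
  [[0, 0, 0], [0.03, -0.01, 0], 0.085],
  [[0, 0, 0], [0, 0, 0.04], 0.085],
  [[0, 0, 0], [0, 0, 0], 0.085],
])

```text
time: 39.7
eef_pos: [0.453, 0.3708, 0.1628]
tcp_rot: [0.677, 0.736, -0.004, -0.001]
contact_force: [0.2, -1.1, -0.8]
opening: 0.997
finger_force: 0.0
```

>>> drive_tool([
  [[0, 0, 0], [0, 0, 0], 0.085],
  [[0, 0, 0], [0, 0, 0], 0.085],
  [[0, 0, 0], [0, 0, 0], 0.085],
  [[0, 0, 0], [0, 0, 0], 0.085],
])

```text
time: 40.2
eef_pos: [0.4558, 0.3716, 0.167]
tcp_rot: [0.678, 0.735, 0.001, 0.0]
contact_force: [0.1, 0.8, 0.2]
opening: 0.997
finger_force: 0.0
```

Run:
```python
from h import *
plan(.455,.3713,.0416,4.9)
w=cam('wrist')['image'][100:310,140:420,::-1]; t=cam('top')['image'][150:290,285:425,::-1]
cv2.imwrite('pics/m10.png',np.hstack([cv2.resize(w,(560,420)),cv2.resize(t,(240,240)).repeat(1,0) if 0 else np.vstack([cv2.resize(t,(240,240)),np.zeros((180,240,3),np.uint8)])]))
```

```text
t 40.2 at [0.4558 0.3716 0.167 ] yaw 4.68 F [0.1 0.8 0.2] open 0.997 ff 0.0
  turn [ 0.0011 -0.0005 -0.0039] shift [-0.0003 -0.0008  0.1254]
```

View pics/m10.png

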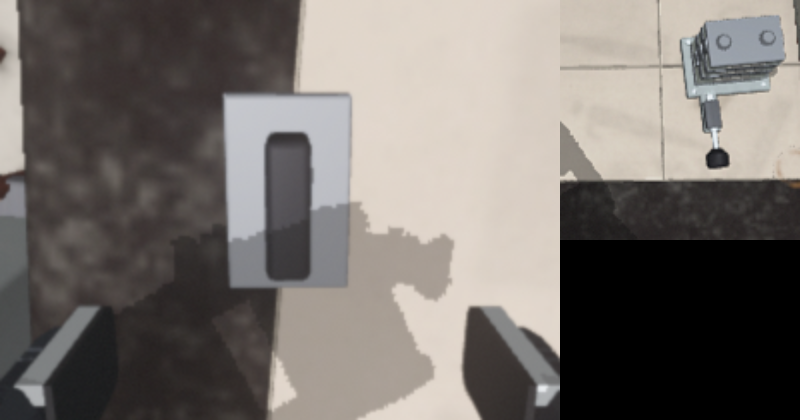

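>>> drive_tool([
  [[0, 0, -0.004], [0, -0.001, 0.04], 0.085],
  [[0, 0, 0], [0, 0, 0.04], 0.085],
  [[0, 0, 0], [0, 0, 0.03], 0.085],
  [[0, 0, 0], [0, 0, 0.014], 0.085],
  [[0, 0, 0], [0, 0, 0], 0.085],
])

```text
time: 40.92
eef_pos: [0.454, 0.3714, 0.0416]
tcp_rot: [0.676, 0.737, -0.001, -0.0]
contact_force: [0.6, -0.6, -0.6]
opening: 0.995
finger_force: 0.0
```

>>> drive_tool([
  [[0, 0, 0], [0, 0, 0], 0.085],
  [[0, 0, 0], [0, 0, 0], 0.01],
  [[0, 0, 0], [0, 0, 0], 0.01],
  [[0, 0, 0], [0, 0, 0], 0.01],
  [[0, 0, 0], [0, 0, 0], 0.01],
])

```text
time: 41.55
eef_pos: [0.4547, 0.3717, 0.0427]
tcp_rot: [0.676, 0.737, 0.0, 0.0]
contact_force: [-0.1, 0.6, -2.0]
opening: 0.228
finger_force: 39.6
```

>>> drive_tool([
  [[0, 0, 0], [0, 0, 0], 0.01],
  [[0, 0, 0], [0, 0, 0], 0.01],
  [[0, 0, 0], [0, 0, 0], 0.01],
  [[0, 0, 0], [0, 0, 0], 0.01],
  [[0, 0, 0], [0, 0, 0], 0.01],
])

```text
time: 42.18
eef_pos: [0.4547, 0.3717, 0.0427]
tcp_rot: [0.676, 0.737, 0.0, 0.0]
contact_force: [-0.4, -0.0, 4.0]
opening: 0.225
finger_force: 40.3
```

Run:
```python
from h import *
plan(.6224,.0261,.235,4.8)
```

```text
t 42.17 at [0.4547 0.3717 0.0427] yaw 4.92 F [-0.4 -0.   4. ] open 0.225 ff 40.3
  turn [ 0.0006 -0.0003  0.0021] shift [-0.3585  0.1382 -0.1923]
```

>>> drive_tool([
  [[0, 0, 0], [0, 0, -0.01], 0.01],
  [[0, 0, 0], [0, 0, -0.05], 0.01],
  [[0, 0, 0], [0, 0, -0.05], 0.01],
  [[0, 0, 0], [0, 0, -0.05], 0.01],
  [[0, 0, 0.002], [0, 0, -0.032], 0.01],
])

```text
time: 42.8
eef_pos: [0.4545, 0.3717, 0.237]
tcp_rot: [0.677, 0.736, 0.001, 0.0]
contact_force: [-0.6, 0.3, -1.9]
opening: 0.227
finger_force: 39.7
```

>>> drive_tool([
  [[0, 0, 0], [-0.03, 0.012, 0], 0.01],
  [[0, 0, 0], [-0.045, 0.018, 0], 0.01],
  [[0, 0, 0], [-0.045, 0.018, 0], 0.01],
  [[0, 0, 0], [-0.045, 0.018, 0], 0.01],
  [[0, 0, 0], [-0.045, 0.018, 0], 0.01],
])

```text
time: 43.42
eef_pos: [0.5555, 0.1678, 0.2336]
tcp_rot: [0.677, 0.736, -0.001, -0.001]
contact_force: [0.9, 0.6, -1.0]
opening: 0.225
finger_force: 39.8
```

>>> drive_tool([
  [[0, 0, 0], [-0.045, 0.018, 0], 0.01],
  [[0, 0, 0], [-0.045, 0.018, 0], 0.01],
  [[0, 0, 0], [-0.035, 0.012, 0], 0.01],
  [[0, 0, 0], [-0.024, 0.006, 0], 0.01],
  [[0, 0, 0], [0, 0, 0.01], 0.01],
])

```text
time: 44.05
eef_pos: [0.6225, 0.024, 0.2246]
tcp_rot: [0.678, 0.735, 0.0, 0.0]
contact_force: [-0.5, 0.9, -1.4]
opening: 0.225
finger_force: 39.7
```

>>> drive_tool([
  [[0, 0, 0], [0, 0, 0], 0.01],
  [[0, 0, 0], [0, 0, 0], 0.01],
  [[0, 0, 0], [0, 0, 0], 0.01],
  [[0, 0, 0], [0, 0, 0], 0.01],
  [[0, 0, 0], [0, 0, 0], 0.01],
])

```text
time: 44.68
eef_pos: [0.622, 0.0257, 0.2245]
tcp_rot: [0.677, 0.736, 0.0, 0.0]
contact_force: [0.7, 0.0, -1.5]
opening: 0.227
finger_force: 39.7
```

Run:
```python
from h import *
plan(.6224,.0257,.1987,4.7)
```

```text
t 44.67 at [0.622  0.0257 0.2245] yaw 4.83 F [ 0.7  0.  -1.5] open 0.227 ff 39.7
  turn [0.0003 0.0001 0.0023] shift [0.     0.0004 0.0258]
```

>>> drive_tool([
  [[0, 0, 0.002], [0, 0.0004, 0.013], 0.01],
  [[0, 0, 0], [0, 0, 0.004], 0.01],
  [[0, 0, 0], [0, 0, 0.003], 0.01],
  [[0, 0, 0], [0, 0, 0.003], 0.01],
  [[0, 0, 0], [0, 0, 0], 0.01],
])

```text
time: 45.3
eef_pos: [0.6223, 0.0254, 0.2011]
tcp_rot: [0.678, 0.735, -0.0, -0.0]
contact_force: [0.2, -0.4, -1.1]
opening: 0.227
finger_force: 39.7
```

>>> drive_tool([
  [[0, 0, 0], [0, 0, 0.001], 0.01],
  [[0, 0, 0], [0, 0, 0.001], 0.01],
  [[0, 0, 0], [0, 0, 0.001], 0.01],
  [[0, 0, 0], [0, 0, 0], 0.01],
  [[0, 0, 0], [0, 0, 0], 0.01],
])

```text
time: 45.92
eef_pos: [0.6226, 0.0254, 0.1987]
tcp_rot: [0.678, 0.735, 0.0, 0.0]
contact_force: [-0.4, 0.6, 0.8]
opening: 0.223
finger_force: 39.8
```

>>> drive_tool([
  [[0, 0, 0], [0, 0, 0], 0.05],
  [[0, 0, 0], [0, 0, 0], 0.05],
  [[0, 0, 0], [0, 0, 0], 0.05],
  [[0, 0, 0], [0, 0, -0.03], 0.05],
  [[0, 0, 0], [0, 0, -0.04], 0.05],
])

```text
time: 46.55
eef_pos: [0.6216, 0.0255, 0.2674]
tcp_rot: [0.678, 0.735, -0.001, -0.001]
contact_force: [0.4, 0.7, 0.0]
opening: 0.585
finger_force: 0.0
```

>>> drive_tool([
  [[0, 0, 0], [0.007, -0.035, 0], 0.085],
  [[0, 0, 0], [0.008, -0.035, 0], 0.085],
  [[0, 0, 0], [0.008, -0.035, 0], 0.085],
  [[0, 0, 0], [0.008, -0.03, 0], 0.085],
  [[0, 0, -0.17], [0, 0, 0], 0.085],
])

```text
time: 47.18
eef_pos: [0.4837, 0.0458, 0.2684]
tcp_rot: [0.611, 0.792, 0.0, 0.0]
contact_force: [-0.1, -0.3, 0.2]
opening: 0.996
finger_force: 0.0
```

>>> drive_tool([
  [[0, 0, -0.175], [0, 0, 0], 0.085],
  [[0, 0, -0.175], [0, 0, 0], 0.085],
  [[0, 0, -0.175], [0, 0, 0], 0.085],
  [[0, 0, -0.175], [0, 0, 0], 0.085],
  [[0, 0, -0.175], [0, 0, 0], 0.085],
])

```text
time: 47.8
eef_pos: [0.4853, 0.0453, 0.2685]
tcp_rot: [0.217, 0.976, 0.0, 0.0]
contact_force: [-0.2, -0.4, -0.2]
opening: 0.996
finger_force: 0.0
```

>>> drive_tool([
  [[0, 0, -0.175], [0, 0, 0], 0.085],
  [[0, 0, -0.175], [0, 0, 0], 0.085],
  [[0, 0, -0.175], [0, 0, 0], 0.085],
  [[0, 0, 0], [0, 0, 0], 0.085],
  [[0, 0, 0], [0, 0, 0], 0.085],
])

```text
time: 48.42
eef_pos: [0.4853, 0.0453, 0.2684]
tcp_rot: [-0.039, 0.999, -0.0, 0.0]
contact_force: [-0.6, -0.2, -0.6]
opening: 0.992
finger_force: 0.0
```

Run:
```python
from h import *
plan(.485,.0455,.03,95)
w=cam('wrist','w11'); s=cam('scene')['image'][130:255,240:370,::-1]
a=np.hstack([cv2.resize(w['image'][:,:,::-1],(400,300)),cv2.resize(s,(390,300),interpolation=cv2.INTER_CUBIC)]); cv2.imwrite('pics/m11.png',a)
```

```text
t 48.42 at [0.4853 0.0453 0.2684] yaw 94.5 F [-0.6 -0.2 -0.6] open 0.992 ff 0.0
  turn [-0.0001  0.0002 -0.0086] shift [0.0003 0.0003 0.2384]
```

View pics/m11.png

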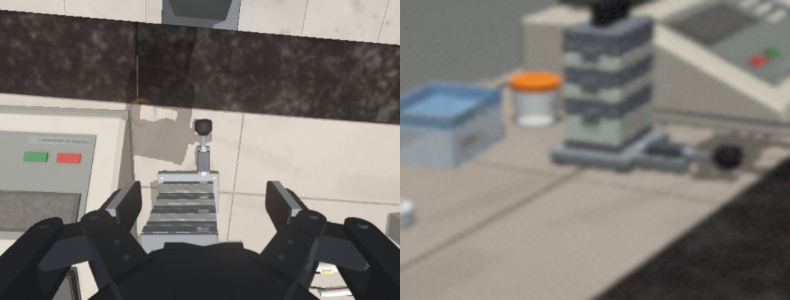

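>>> drive_tool([
  [[0, 0, -0.006], [0, 0, 0.06], 0.085],
  [[0, 0, 0], [0, 0, 0.06], 0.085],
  [[0, 0, 0], [0, 0, 0.06], 0.085],
  [[0, 0, 0], [0, 0, 0.04], 0.085],
  [[0, 0, 0], [0, 0, 0.018], 0.085],
], grip_force=50)

```text
time: 49.15
eef_pos: [0.4834, 0.0455, 0.0274]
tcp_rot: [-0.043, 0.999, 0.0, -0.002]
contact_force: [-0.4, -0.3, -0.2]
opening: 0.995
finger_force: 0.0
```

>>> drive_tool([
  [[0, 0, 0], [0, 0, 0], 0.085],
  [[0, 0, 0], [0, 0, 0], 0.085],
  [[0, 0, 0], [0, 0, 0], 0.02],
  [[0, 0, 0], [0, 0, 0], 0.02],
  [[0, 0, 0], [0, 0, 0], 0.02],
])

```text
time: 49.78
eef_pos: [0.4857, 0.0452, 0.0309]
tcp_rot: [-0.044, 0.999, -0.0, 0.001]
contact_force: [-0.3, -0.6, 0.8]
opening: 0.371
finger_force: 1.9
```

>>> drive_tool([
  [[0, 0, 0], [0, 0, 0], 0.02],
  [[0, 0, 0], [0, 0, 0], 0.02],
  [[0, 0, 0], [0, 0, 0], 0.02],
  [[0, 0, 0], [0, 0, 0], 0.02],
  [[0, 0, 0], [0, 0, 0], 0.02],
])

```text
time: 50.4
eef_pos: [0.4859, 0.0452, 0.0311]
tcp_rot: [-0.044, 0.999, -0.0, 0.0]
contact_force: [-2.7, -0.3, 6.3]
opening: 0.347
finger_force: 49.3
```

Push home.

>>> drive_tool([
  [[0, 0, 0], [-0.005, 0, 0], 0.02],
  [[0, 0, 0], [-0.005, 0, 0], 0.02],
  [[0, 0, 0], [-0.005, 0, 0], 0.02],
  [[0, 0, 0], [-0.005, 0, 0], 0.02],
  [[0, 0, 0], [-0.004, 0, 0], 0.02],
])

```text
time: 51.02
eef_pos: [0.5099, 0.0471, 0.0311]
tcp_rot: [-0.044, 0.999, -0.0, 0.0]
contact_force: [-1.4, -0.3, 5.1]
opening: 0.347
finger_force: 49.3
```

>>> drive_tool([
  [[0, 0, 0], [-0.002, 0, 0], 0.02],
  [[0, 0, 0], [-0.002, 0, 0], 0.02],
  [[0, 0, 0], [-0.001, 0, 0], 0.02],
  [[0, 0, 0], [-0.001, 0, 0], 0.02],
  [[0, 0, 0], [0, 0, 0], 0.02],
])

```text
time: 51.65
eef_pos: [0.5118, 0.0474, 0.0307]
tcp_rot: [-0.044, 0.999, -0.0, -0.006]
contact_force: [-12.2, -3.8, 16.6]
opening: 0.347
finger_force: 50.2
```

>>> drive_tool([
  [[0, 0, 0], [0, 0, 0], 0.085],
  [[0, 0, 0], [0, 0, 0], 0.085],
  [[0, 0, 0], [0, 0, 0], 0.085],
  [[0, 0, 0], [0, 0, 0], 0.085],
  [[0, 0, 0], [0, 0, -0.03], 0.085],
])

```text
time: 52.28
eef_pos: [0.513, 0.0481, 0.0581]
tcp_rot: [-0.043, 0.999, 0.0, -0.003]
contact_force: [0.4, -0.5, 0.9]
opening: 0.997
finger_force: 0.0
```

>>> drive_tool([
  [[0, 0, 0], [0.005, 0, -0.06], 0.085],
  [[0, 0, 0], [0.005, 0, -0.06], 0.085],
  [[0, 0, 0], [0.005, 0, -0.06], 0.085],
  [[0, 0, 0], [0, 0, 0], 0.085],
  [[0, 0, 0], [0, 0, 0], 0.085],
])

```text
time: 52.9
eef_pos: [0.4999, 0.0467, 0.2397]
tcp_rot: [-0.044, 0.999, 0.0, -0.0]
contact_force: [-1.5, 0.1, -1.1]
opening: 0.999
finger_force: 0.0
```

Run:
```python
from h import *
plan(.5,.05,.2,95)
w=cam('wrist'); print('home knob exp',proj(w,(.5095,.0475,.0435)),'out',proj(w,(.4835,.0455,.0435)))
s=cam('scene')['image'][130:255,240:370,::-1]
cv2.imwrite('pics/m12.png',np.hstack([cv2.resize(w['image'][100:310,140:420,::-1],(400,300)),cv2.resize(s,(390,300),interpolation=cv2.INTER_CUBIC)]))
```

```text
t 52.9 at [0.4999 0.0467 0.2397] yaw 94.99 F [-1.5  0.1 -1.1] open 0.999 ff 0.0
  turn [ 0.0001 -0.0005 -0.0001] shift [-0.0004  0.0033  0.0397]
home knob exp [285.4904044  195.45195064] out [285.74757652 172.44957859]
```

View pics/m12.png

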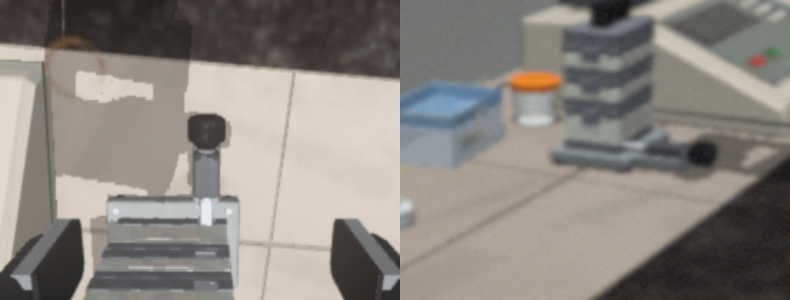

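The knob is at (206,132) in the crop, right up against the housing with no rod showing, so it is home. The stack stands straight with the cover on top. Handing in.

```bash
python3 -c "
from plant import ctrl
print(ctrl.sign_off())"
```

```text
the job is handed in; nothing more can be done
None
```

The carrier is loaded and the job handed in after about 53 s of robot time: one deep box, then both flat boxes, then the cover, with the knob pushed fully home and the gripper clear of everything. Only three boxes were on the bench, and I have no verdict from the judging.

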